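# Clear the way to the bench drawer, fetch the hand-piece, put all back

### The job

Two bottles and a block of green wax stand in front of the little bench drawer, so it cannot be pulled out. Set all three aside, upright, on the floor of the big soldering tray; only then pull the drawer right out, take out the hand-piece and lay it in its wire-forked rest. Push the drawer fully home again and stand each of the three back on the very spot where it stood at the start, without ever tipping a bottle over.

Things in the scene. Friction and masses are not known exactly. Their poses are not given: they have to be found in the camera images.
- cabinet: Low dark-wood bench cabinet, fixed, 200 deep x 130 wide x 70 mm high, with one drawer; a green bur stand is on the rear of its top, up to 135 mm above the bench. Origin: on the bench under the middle of its front face, against which the drawer front closes. Its own -x points out of its front, the way the drawer opens, roughly towards the robot; z up.
- drawer (a joint): How far the drawer is out, in m: 0 fully home, 0.165 right out; about 0.075 (ajar) at the start. It slides along the cabinet's own -x with about 1 N of friction and stays where it is left. Its front is 12 mm thick, 128 mm wide, its top edge 61 mm above the bench; inside it is 92 mm wide and 172 mm long, its floor 20 mm and the tops of its side walls 51 mm above the bench.
- drawer_handle (a point): Middle of the drawer's brass bar handle, 41 mm above the bench; it moves with the drawer. The bar is 73 mm long and 11 mm thick, level and parallel to the front, and stands 35 mm off the drawer front, so that it can be pinched from above with one finger behind it.
- handpiece: Grey rotary hand-piece with a ribbed barrel, 136 mm long and 25 mm thick, lying along the drawer's length on its floor; at the start only the front part is in sight. Origin: middle of its underside (half-way along its length); long axis = its own y, z up. Grip it across the barrel at its middle. About 0.16 kg.
- rest: Hand-piece rest, fixed: dark steel foot 100 x 56 x 12 mm with two red-tipped black wire forks at its own x = -36 and +36 mm. Origin: centre of its underside; the hand-piece must lie along its own x (either way round), midway over both forks. The forks gape 54 mm at their tips, 60 mm above the bench, narrowing to 29 mm; the hand-piece's underside comes to rest 32 mm above the bench.
- dropper_bottle: Amber glass bottle with black dropper cap, 33 mm across and 102 mm high (the round body is the lower 65 mm), about 0.07 kg. Origin: centre of its underside; z up. One of the three things in front of the drawer.
- maroon_bottle: Grey bottle with maroon cap, 26 mm across and 77 mm high, about 0.09 kg. Origin: centre of its underside; z up. One of the three things in front of the drawer.
- wax: Block of green carving wax, 24 mm (its own x) by 45 mm (its own y) and 41 mm high, about 0.07 kg. Origin: centre of its underside; z up. One of the three things in front of the drawer.
- solder_tray: The big grey metal soldering tray on the bench, fixed, 342 (x) x 274 mm (y), rim 29 mm high, floor 2 mm above the bench. Origin: centre of its underside; axes as the robot's (x away from it, y left, z up). Inside it reaches to 160 mm along x and 125 mm along y. Gear fills its left half; the strip along its right edge, y from -125 to -60 mm and x from -130 to +130 mm, is empty.

How it is judged:
By the outcome, as a careful person would: the job done as asked, in the order asked, and still so for the second after the job is handed in, with the robot touching nothing.
It also fails if it takes over 141 s, if anything falls off the work surface, if the arm or the gripper's body presses on something with over 40 N, if the wrist force passes 120 N, or if a joint passes its speed limit or range.

### The arm

A 6-joint arm with a two-finger parallel gripper is mounted at the origin on a cart in front of the work surface, level with it; the furniture and walls round the work are solid. World frame = base frame: x ahead of the robot, y to its left, z up, the work surface at z = 0. Lengths are in m, angles in degrees, forces in N, time in s.
With the tool pointing down it reaches from about 0.4 to 0.825 m from the base axis. Payload 7 kg.
Tool frame: the origin (TCP) lies at the very end of the fingers, on their centre line; the grasp point (between the pads) lies 19 mm behind it; z points along the fingers, y is the line along which they close (so a half turn about z gives the same grasp; the last joint's range is limited). The gripper opens to 88 mm and grips with 3 to 60 N. Pads are 19 mm wide; open, the fingers measure 130 mm over their backs; the gripper's body (78 mm by 193 mm) begins 47 mm behind the grasp point.
Start: joints at [86.293, 20.546, 0.682, 0, -70.136, -16.507], TCP at [0.233, 0.633, 0.227] pointing down, gripper open.
Joint ranges: [-176.03, 176.03], [-82.01, 121.73], [-58.28, 71.71], [-173.87, 95.51], [-174.79, -0.11], [-173.66, 173.66]. Speed limits (degrees/s): [136.94, 136.94, 172.46, 180, 180, 180].

### API

Orientations are given as [roll, pitch, yaw] about the fixed x, y, z axes, in that order (R = Rz(yaw) Ry(pitch) Rx(roll)).
In Python, from plant import ctrl, cams, workorder gives the robot as it stands.
- The arm moves only by the tool play_rows, never from a script. Its argument "motion" is a list of rows, each an object of numbers: "x", "y", "z": the shift along the tool's x, y, z normalised to -1 to 1, where 1 is 0.025 m; "rx", "ry", "rz": the turn, a rotation vector about the tool's x, y, z normalised to -1 to 1, where 1 is 4 degrees. A call has 1 to 20 rows; each row shifts and turns the commanded pose from where the row before left it, along the tool's axes as they then stand; what a row does not reach is not made up. A row lasts 1/8 s, in which the tool goes at most 62.5 mm and 10.7 degrees, less where a joint would pass 70% of its speed; a pose out of reach is approached as far as the arm can. A call with a number of a shift or a turn outside -1 to 1 is refused whole. A call with a gripper value outside its range is refused whole. "fingers" is the opening, from -1 (shut) to 1 (fully open), set as the call begins (left out, the last holds). The fingers move at their own pace and stop on an object; the grip force is fixed at half the most. Time passes only in rows, so rows that do not move let the fingers close. It gives the time, the measured TCP pose, the force, the opening and the grip force at its end, in the units of the state.
- ctrl.get_obs(): the state, without advancing time (a new reading comes with each control period).
- cams.snapshot(name): name is "scene" or "side" or "wrist"; returns the picture (400x640x3 uint8, blue, green, red); there is no depth.
- cams.get_calibration(name): a dict with "vertical_fov" (degrees; the focal length in pixels is half the picture's height over the tangent of half this angle, whatever the lens; pixels are square), "cx", "cy" (the principal point, pixels), "position" and "rotation" of the camera in the world. Camera axes: x right, y up, looking along -z (the intrinsics and any distortion apply to the point x, -y, -z); pixel columns grow to the right and rows downward; lengths in m; the calibration is good to about 2 mm. A picture is of the moment at which its call begins: read the wrist's pose just before it. get_calibration takes no time and is no camera call; for the wrist camera it gives the pose at the moment of the call.
- workorder.close_job(): hands the job in; it is judged then, once.
The state is a dict: "clock": time; "joint_pos": joint angles; "qvel": joint speeds; "tau": joint torques, N m; "tool_pos": TCP position; "orientation": TCP orientation; "force": force on the tool from outside, world axes, zero at the start; "moment": the same for the moment, N m; "opening": finger opening in m; "gripper_force": force on a finger pad.
Only numpy, scipy, OpenCV 4.12 (cv2) and the standard library are available. Lean on these libraries where they do the work, as an engineer would, in place of code of your own. Each camera call takes 0.05 s, during which the arm holds its last target. There are 200 camera calls.

## Working session

There is one attempt and no reset: what is moved stays moved. The work goes in short steps, Python scripts to look and compute and a tool call to move; the robot and the scene stay as the last step left them, time stands still between calls to the robot, and variables do not carry over. Pictures are saved under pics/ and viewed, at most 14 in all, crops included, and the job is handed in when it is done.

Besides the shell and the picture viewer there is one more tool, called after "Call:" by a JSON object that holds its "name" and its "arguments". play_rows: Moves the arm, as the interface text tells. Its arguments: {"type":"object","properties":{"motion":{"type":"array"},"fingers":{"type":"number"}},"required":["motion"]}

```bash
ls; mkdir -p pics
python3 - <<'E'
from plant import ctrl,cams
import cv2
o=ctrl.get_obs();print(o)
for n in("scene","side","wrist"):
    c=cams.get_calibration(n);print(n,c)
    cv2.imwrite(f"pics/{n}0.png",cams.snapshot(n))
E
```

```text
pics
{'clock': 0.0, 'joint_pos': array([ 8.62932097e+01,  2.05906299e+01,  6.35286751e-01, -2.03542344e-02,
       -7.01365478e+01, -1.65076682e+01]), 'qvel': array([ 0.03537846,  0.04526758, -0.01018699,  0.04118649, -0.04596541,
       -0.14444742]), 'tau': array([ 2.96361559e-04, -5.82723570e+01,  2.93050611e+01,  6.99729413e+00,
        7.00452380e-03, -1.61287462e-04]), 'tool_pos': array([0.23308294, 0.63296648, 0.22564254]), 'orientation': array([ 1.79906459e+02, -7.76699655e-03, -2.02213835e+01]), 'force': array([-0.97193487,  0.14828575,  0.21964461]), 'moment': array([ 1.50840486e-02, -2.85592570e-03,  6.98956773e-05]), 'gripper_force': 0.0, 'opening': 0.08782368017249023}
scene {'vertical_fov': 46.32807679308904, 'cx': 329.57303366440215, 'cy': 216.12452606931578, 'position': array([0.24611026, 0.38755888, 0.65783524]), 'rotation': array([  50.03107002,   -1.1048094 , -148.95248559])}
side {'vertical_fov': 44.28293480117243, 'cx': 309.7530006098538, 'cy': 197.91578118100747, 'position': array([ 0.36197408, -1.01317024,  0.6163469 ]), 'rotation': array([ 55.91837593,   0.58499407, -16.56131674])}
wrist {'vertical_fov': 58.771755238885284, 'cx': 319.6255359792413, 'cy': 203.71077317255921, 'position': array([0.30768521, 0.60686096, 0.38373298]), 'rotation': array([-1.65589112e+01, -8.50244260e-02, -1.10189343e+02])}
```

View pics/scene0.png

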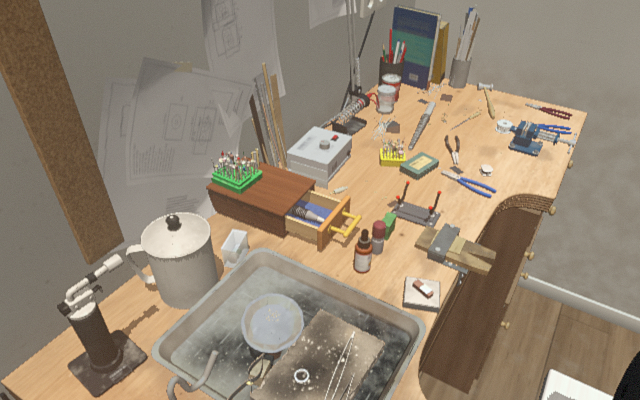

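View pics/side0.png

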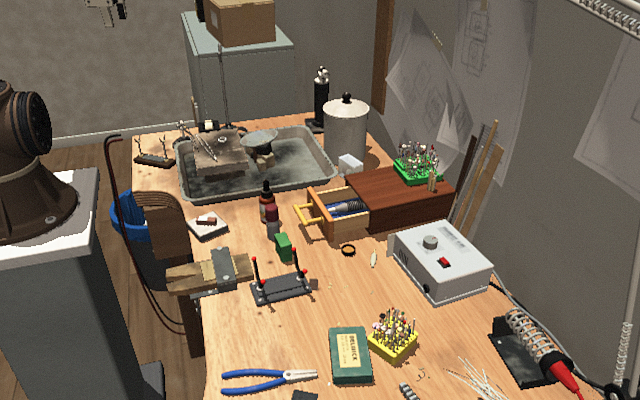

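```bash
cat > h.py <<'E'
import numpy as np,cv2
from scipy.spatial.transform import Rotation as R
from plant import cams,ctrl
def cal(n):
    c=cams.get_calibration(n);f=200/np.tan(np.radians(c["vertical_fov"]/2))
    return f,c["cx"],c["cy"],np.array(c["position"]),R.from_euler("xyz",c["rotation"],degrees=True).as_matrix()
def ray(C,u,v):
    f,cx,cy,p,M=C
    return p,M@np.array([(u-cx)/f,-(v-cy)/f,-1])
def onz(C,u,v,z):
    p,d=ray(C,u,v);return p+d*(z-p[2])/d[2]
def proj(C,P):
    f,cx,cy,p,M=C;q=(np.atleast_2d(P)-p)@M
    return np.c_[cx-f*q[:,0]/q[:,2],cy+f*q[:,1]/q[:,2]]
def crop(src,dst,u0,v0,u1,v1,k):
    im=cv2.imread(src)[v0:v1,u0:u1];cv2.imwrite(dst,cv2.resize(im,None,fx=k,fy=k,interpolation=cv2.INTER_CUBIC))
E
python3 - <<'E'
from h import *
crop("pics/scene0.png","pics/sc1.png",200,160,460,280,3)
crop("pics/side0.png","pics/si1.png",230,130,430,310,3.3)
E
```

```text
(no output)
```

View pics/sc1.png

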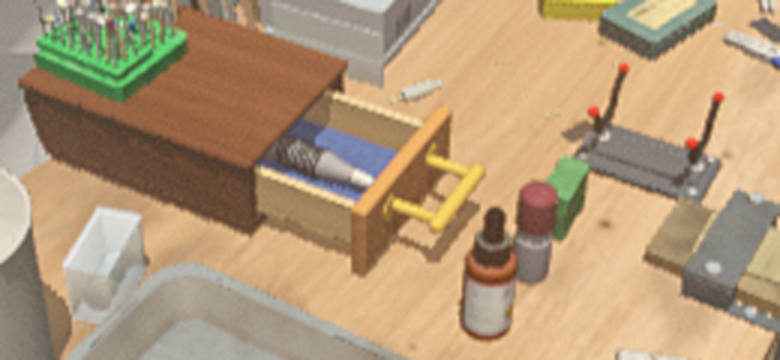

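View pics/si1.png

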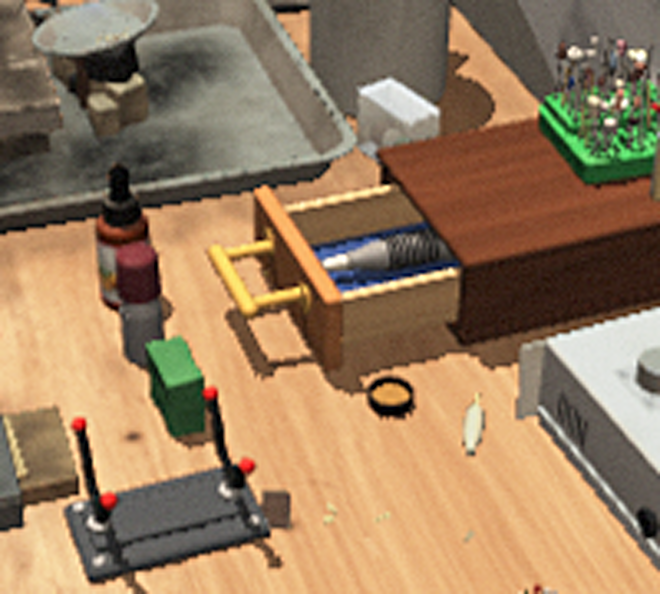

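Run:
```python
from h import *
S,D=cal("scene"),cal("side")
pts={"cabA(+y?)":((252,162),(382,155),.07),"cabB":((347,65),(465,265),.07),
"dfA":((356,211),(257,190),.061),"dfB":((450,108),(330,300),.061),
"hA":((440,225),(213,252),.043),"hB":((483,170),(247,310),.043),
"drop":((494,211),(118,170),.102),"maroon":((538,192),(137,252),.077),
"waxc":((567,178),(176,362),.041),
"tip1":((624,68),(211,394),.06),"tip1b":((624,68),(247,465),.06),"tip2":((593,112),(211,394),.06),"tip3":((718,98),(109,501),.06),"tip4":((691,144),(80,425),.06)}
for k,(a,b,z) in pts.items():
    ua=np.array(a)/3+[200,160];ub=np.array(b)/3.3+[230,130]
    P=onz(S,*ua,z);Q=onz(D,*ub,z)
    (p,d),(q,e)=ray(S,*ua),ray(D,*ub)
    A=np.c_[d,-e];s=np.linalg.lstsq(A,q-p,rcond=None)[0];X=(p+d*s[0]+q+e*s[1])/2
    print(k,P.round(4)[:2],Q.round(4)[:2],"tri",X.round(4))
```

```text
cabA(+y?) [ 0.6771 -0.1769] [ 0.682  -0.1846] tri [ 0.6819 -0.1811  0.0666]
cabB [ 0.6827 -0.3018] [ 0.6862 -0.3129] tri [ 0.6875 -0.3079  0.0654]
dfA [ 0.5994 -0.181 ] [ 0.5977 -0.1868] tri [ 0.5996 -0.1828  0.0588]
dfB [ 0.6012 -0.3078] [ 0.6049 -0.3103] tri [ 0.6037 -0.3099  0.0599]
hA [ 0.5565 -0.2158] [ 0.5597 -0.2193] tri [ 0.5588 -0.2179  0.0414]
hB [ 0.559  -0.2801] [ 0.5633 -0.2823] tri [ 0.5617 -0.282   0.0419]
drop [ 0.5055 -0.1859] [ 0.5074 -0.2018] tri [ 0.5088 -0.1924  0.0959]
maroon [ 0.502  -0.2427] [ 0.5059 -0.2532] tri [ 0.5055 -0.2479  0.0727]
waxc [ 0.5075 -0.3055] [ 0.5124 -0.3144] tri [ 0.5114 -0.3106  0.0371]
tip1 [ 0.5179 -0.4192] [ 0.5187 -0.3691] tri [ 0.511  -0.3931  0.0799]
tip1b [ 0.5179 -0.4192] [ 0.5217 -0.4277] tri [ 0.5211 -0.4246  0.0564]
tip2 [ 0.515  -0.3589] [ 0.5187 -0.3691] tri [ 0.5184 -0.3648  0.0557]
tip3 [ 0.4464 -0.4218] [ 0.45   -0.4325] tri [ 0.4493 -0.4282  0.0555]
tip4 [ 0.4432 -0.3622] [ 0.4474 -0.373 ] tri [ 0.4464 -0.3683  0.0554]
```

Run:
```python
from h import *
S,D=cal("scene"),cal("side")
print("tray scene",[onz(S,*p,.029)[:2].round(3) for p in((425,325),(258,250),(160,338))])
print("tray side",[onz(D,*p,.029)[:2].round(3) for p in((175,140),(305,127),(340,172),(185,206))])
sc=[(560,160),(587,168),(575,190),(548,184)];si=[(147,348),(180,337),(203,375),(167,388)]
print([onz(S,u/3+200,v/3+160,.041)[:2].round(4) for u,v in sc])
print([onz(D,u/3.3+230,v/3.3+130,.041)[:2].round(4) for u,v in si])
crop("pics/side0.png","pics/si2.png",265,225,305,265,14)
```

```text
tray scene [array([ 0.346, -0.107]), array([ 0.687, -0.101]), array([0.695, 0.14 ])]
tray side [array([0.346, 0.183]), array([0.689, 0.153]), array([ 0.701, -0.098]), array([ 0.346, -0.13 ])]
[array([ 0.52  , -0.3204]), array([ 0.5005, -0.3226]), array([ 0.4975, -0.2971]), array([ 0.5158, -0.2929])]
[array([ 0.4997, -0.2972]), array([ 0.5202, -0.293 ]), array([ 0.524, -0.33 ]), array([ 0.5022, -0.335 ])]
```

View pics/si2.png

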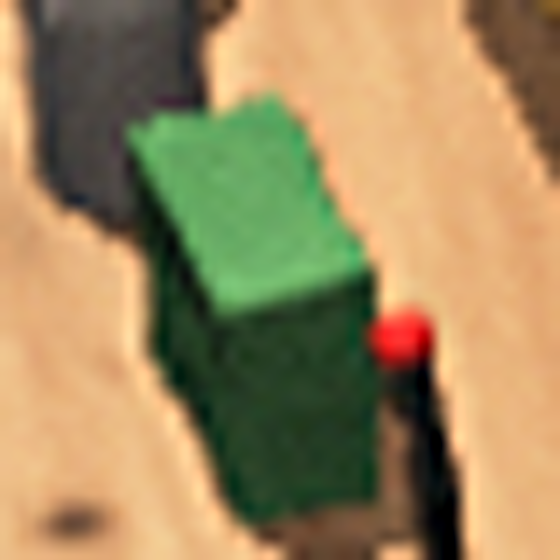

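Call:
{"name": "play_rows", "arguments": {"motion": [{"x":1,"y":0.4,"z":-0.4,"rz":0.55},{"x":1,"y":0.4,"z":-0.4,"rz":0.55},{"x":1,"y":0.4,"z":-0.4,"rz":0.55},{"x":1,"y":0.4,"z":-0.4,"rz":0.55},{"x":1,"y":0.4,"z":-0.4,"rz":0.55},{"x":1,"y":0.4,"z":-0.4,"rz":0.55},{"x":1,"y":0.4,"z":-0.4,"rz":0.55},{"x":1,"y":0.4,"z":-0.4,"rz":0.55},{"x":1,"y":0.4,"rz":0.6},{"x":1,"y":0.4,"rz":0.6},{"x":1,"rz":0.6},{"x":1,"rz":0.6},{"x":1,"rz":0.6},{"x":1,"rz":0.6},{"x":1,"rz":0.6},{"x":1,"rz":0.6},{"x":1,"rz":0.6},{"x":1,"rz":0.6},{"x":1,"rz":0.6},{"x":1,"rz":0.6}], "fingers": -0.1}}

```text
$.motion[0]: bad value
```

Call:
{"name": "play_rows", "arguments": {"motion": [{"x":1,"y":0.4,"z":-0.4,"rx":0,"ry":0,"rz":0.55},{"x":1,"y":0.4,"z":-0.4,"rx":0,"ry":0,"rz":0.55},{"x":1,"y":0.4,"z":-0.4,"rx":0,"ry":0,"rz":0.55},{"x":1,"y":0.4,"z":-0.4,"rx":0,"ry":0,"rz":0.55},{"x":1,"y":0.4,"z":-0.4,"rx":0,"ry":0,"rz":0.55},{"x":1,"y":0.4,"z":-0.4,"rx":0,"ry":0,"rz":0.55},{"x":1,"y":0.4,"z":-0.4,"rx":0,"ry":0,"rz":0.55},{"x":1,"y":0.4,"z":-0.4,"rx":0,"ry":0,"rz":0.55},{"x":1,"y":0.4,"z":0,"rx":0,"ry":0,"rz":0.6},{"x":1,"y":0.4,"z":0,"rx":0,"ry":0,"rz":0.6},{"x":1,"y":0,"z":0,"rx":0,"ry":0,"rz":0.6},{"x":1,"y":0,"z":0,"rx":0,"ry":0,"rz":0.6},{"x":1,"y":0,"z":0,"rx":0,"ry":0,"rz":0.6},{"x":1,"y":0,"z":0,"rx":0,"ry":0,"rz":0.6},{"x":1,"y":0,"z":0,"rx":0,"ry":0,"rz":0.6},{"x":1,"y":0,"z":0,"rx":0,"ry":0,"rz":0.6}], "fingers": -0.1}}

```text
clock: 2.15
tool_pos: [0.4976, 0.3088, 0.306]
orientation: [180.0, -0.0, -57.2]
force: [-0.6, -1.5, 0.0]
opening: 0.0397
gripper_force: 0.0
```

Call:
{"name": "play_rows", "arguments": {"motion": [{"x":1,"y":0.28,"z":0,"rx":0,"ry":0,"rz":0.585},{"x":1,"y":0.28,"z":0,"rx":0,"ry":0,"rz":0.585},{"x":1,"y":0.28,"z":0,"rx":0,"ry":0,"rz":0.585},{"x":1,"y":0.28,"z":0,"rx":0,"ry":0,"rz":0.585},{"x":1,"y":0.28,"z":0,"rx":0,"ry":0,"rz":0.585},{"x":1,"y":0.28,"z":0,"rx":0,"ry":0,"rz":0.585},{"x":1,"y":0.28,"z":0,"rx":0,"ry":0,"rz":0.585},{"x":1,"y":0.28,"z":0,"rx":0,"ry":0,"rz":0.585},{"x":1,"y":0.28,"z":0,"rx":0,"ry":0,"rz":0.585},{"x":1,"y":0.28,"z":0,"rx":0,"ry":0,"rz":0.585},{"x":1,"y":0.28,"z":0,"rx":0,"ry":0,"rz":0.585},{"x":1,"y":0.28,"z":0,"rx":0,"ry":0,"rz":0.585},{"x":1,"y":0.28,"z":0,"rx":0,"ry":0,"rz":0.585},{"x":1,"y":0.28,"z":0,"rx":0,"ry":0,"rz":0.585},{"x":1,"y":0.28,"z":0,"rx":0,"ry":0,"rz":0},{"x":1,"y":0.28,"z":0,"rx":0,"ry":0,"rz":0},{"x":0.8,"y":0.0,"z":0,"rx":0,"ry":0,"rz":0},{"x":0,"y":0.0,"z":0,"rx":0,"ry":0,"rz":0}]}}

```text
clock: 4.4
tool_pos: [0.496, -0.1194, 0.3061]
orientation: [180.0, 0.0, -89.9]
force: [1.0, 0.6, -0.5]
opening: 0.0394
gripper_force: 0.0
```

Run:
```python
from h import *
import pickle
C=cal("wrist");pickle.dump(C,open("w1.pkl","wb"));im=cams.snapshot("wrist");cv2.imwrite("pics/w1.png",im)
print(ctrl.get_obs()["tool_pos"],C)
cv2.imwrite("pics/w1b.png",cv2.resize(im,(800,500)))
```

```text
[ 0.49614129 -0.11872581  0.30617194] (np.float64(355.14746951667064), 319.6255359792413, 203.71077317255921, array([ 0.49842417, -0.19613889,  0.46415009]), array([[-0.99999824,  0.00105957,  0.00154656],
       [-0.00145618, -0.95857931, -0.28482203],
       [ 0.00118071, -0.28482378,  0.95857917]]))
```

View pics/w1b.png

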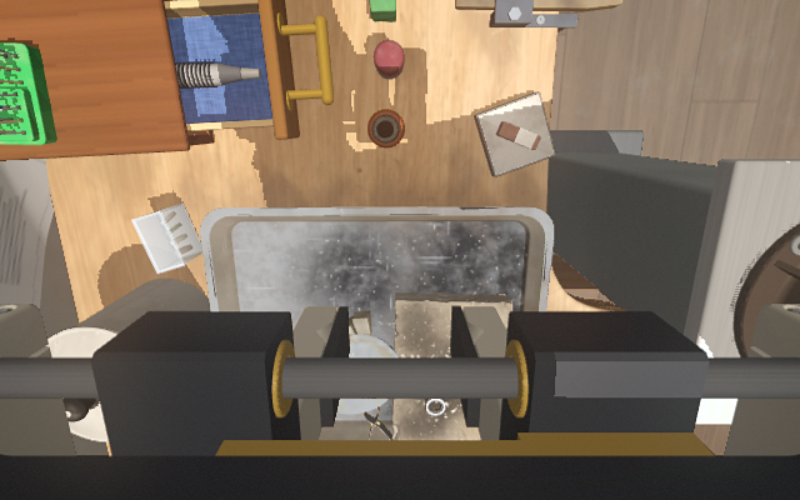

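Run:
```python
from h import *
import pickle
C=pickle.load(open("w1.pkl","rb"))
for n,u,v,z in [("drop",385,127,.102),("dropbody",386,129,.065),("maroon",390,54,.077),("hA",325,103,.043),("hB",321,17,.043),("dfA",297,135,.061),("cabA",188,150,.07),("trayBL",202,300,.029),("tray R edge",380,208,.029),("trayR inner floor",380,222,.002),("tray near",552,290,.029),("slab edge",396,296,.015),("slab r",510,303,.015),("hp tip",258,72,.035),("hpback",178,74,.033)]:
    print(n,onz(C,u*.8,v*.8,z)[:2].round(4))
```

```text
drop [ 0.5094 -0.1929]
dropbody [ 0.5097 -0.1909]
maroon [ 0.5057 -0.249 ]
hA [ 0.5649 -0.213 ]
hB [ 0.5651 -0.2826]
dfA [ 0.5878 -0.1857]
cabA [ 0.6809 -0.1733]
trayBL [ 0.7058 -0.0167]
tray R edge [ 0.5172 -0.1151]
trayR inner floor [ 0.5185 -0.095 ]
tray near [ 0.3379 -0.0284]
slab edge [ 0.5015 -0.0158]
slab r [ 0.3771 -0.0078]
hp tip [ 0.6251 -0.2396]
hpback [ 0.6981 -0.238 ]
```

Call:
{"name": "play_rows", "arguments": {"motion": [{"x":1,"y":-0.2,"z":1,"rx":0,"ry":0,"rz":0},{"x":1,"y":-0.15,"z":1,"rx":0,"ry":0,"rz":0},{"x":1,"y":-0.1,"z":1,"rx":0,"ry":0,"rz":0},{"x":0,"y":0,"z":1,"rx":0,"ry":0,"rz":0},{"x":0,"y":0,"z":1,"rx":0,"ry":0,"rz":0},{"x":0,"y":0,"z":1,"rx":0,"ry":0,"rz":0},{"x":0,"y":0,"z":1,"rx":0,"ry":0,"rz":0},{"x":0,"y":0,"z":0.4,"rx":0,"ry":0,"rz":0},{"x":0,"y":0,"z":0,"rx":0,"ry":0,"rz":0}], "fingers": 0.15}}

```text
clock: 5.58
tool_pos: [0.5081, -0.1926, 0.1212]
orientation: [179.9, -0.0, -89.8]
force: [-0.1, -0.4, 0.6]
opening: 0.0505
gripper_force: 0.0
```

Run:
```python
from h import *
import pickle
C=cal("wrist");pickle.dump(C,open("w2.pkl","wb"));im=cams.snapshot("wrist");cv2.imwrite("pics/w2.png",im)
print(ctrl.get_obs()["tool_pos"],ctrl.get_obs()["opening"])
cv2.imwrite("pics/w2b.png",cv2.resize(im,(800,500)))
```

```text
[ 0.50868493 -0.19273056  0.12202043] 0.050282447411972575
```

View pics/w2b.png

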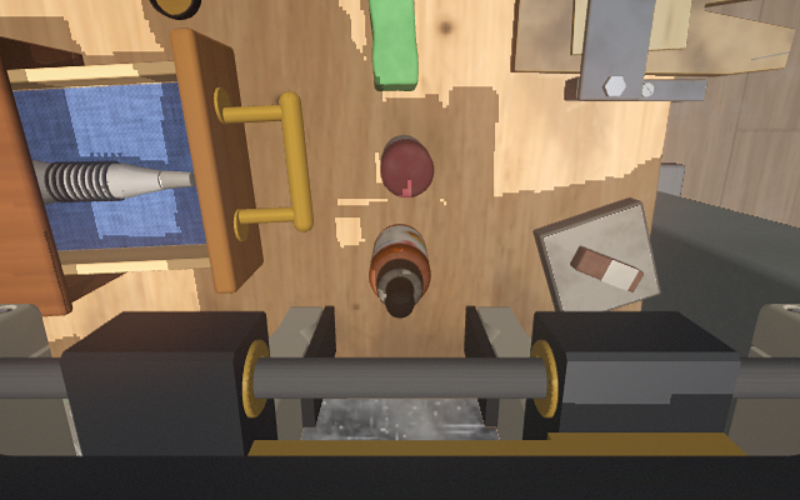

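Run:
```python
from h import *
import pickle
C=pickle.load(open("w2.pkl","rb"))
for n,u,v,z in [("drop",400,280,.102),("droptip",400,296,.102),("shoulder",400,258,.065),("maroon",407,167,.077),("waxL",375,88,.041),("waxR",418,84,.041),("waxL0",370,0,.041),("waxR0",413,0,.041),("hA",304,222,.0465),("hB",289,100,.0465),("drf A",240,288,.061),("drf B",205,35,.061)]:
    print(n,onz(C,u*.8,v*.8,z)[:2].round(4))
```

```text
drop [ 0.5101 -0.2055]
droptip [ 0.5101 -0.1982]
shoulder [ 0.51  -0.204]
maroon [ 0.5071 -0.2504]
waxL [ 0.5229 -0.2861]
waxR [ 0.5013 -0.2881]
waxL0 [ 0.5249 -0.3256]
waxR0 [ 0.5043 -0.3257]
hA [ 0.5614 -0.2182]
hB [ 0.5653 -0.2799]
drf A [ 0.5938 -0.1859]
drf B [ 0.5976 -0.3066]
```

Call:
{"name": "play_rows", "arguments": {"motion": [{"x":0.1,"y":0,"z":0.8,"rx":0,"ry":0,"rz":0},{"x":0,"y":0,"z":0.8,"rx":0,"ry":0,"rz":0},{"x":0,"y":0,"z":0.8,"rx":0,"ry":0,"rz":0},{"x":0,"y":0,"z":0.6,"rx":0,"ry":0,"rz":0},{"x":0,"y":0,"z":0.24,"rx":0,"ry":0,"rz":0},{"x":0,"y":0,"z":0,"rx":0,"ry":0,"rz":0}]}}

```text
clock: 6.38
tool_pos: [0.5085, -0.1954, 0.0407]
orientation: [-180.0, -0.0, -89.8]
force: [-0.1, 0.2, 0.1]
opening: 0.05
gripper_force: 0.0
```

Call:
{"name": "play_rows", "arguments": {"motion": [{"x":0,"y":0,"z":0,"rx":0,"ry":0,"rz":0},{"x":0,"y":0,"z":0,"rx":0,"ry":0,"rz":0},{"x":0,"y":0,"z":0,"rx":0,"ry":0,"rz":0}], "fingers": -1}}

```text
clock: 6.75
tool_pos: [0.5086, -0.1954, 0.041]
orientation: [-180.0, -0.0, -89.8]
force: [-0.8, -0.3, 2.5]
opening: 0.0311
gripper_force: 30.0
```

Run:
```python
from h import *
import pickle
S,D,C=cal("scene"),cal("side"),pickle.load(open("w1.pkl","rb"))
print("scene base",[onz(S,u,v,0)[:2].round(3) for u,v in((165,295),(190,306),(216,290))])
print("side base",[onz(D,u,v,0)[:2].round(3) for u,v in((325,150),(345,163),(366,155))])
for z in(.1,.15,.2):print(z,"scene rim",[onz(S,u,v,z)[:2].round(3) for u,v in((142,240),(178,258),(212,240))],"wrist edge",[onz(C,u*.8,v*.8,z)[:2].round(3) for u,v in((205,290),(150,285))],"side",[onz(D,u,v,z)[:2].round(3) for u,v in((325,108),(366,108))])
```

```text
scene base [array([0.777, 0.058]), array([0.721, 0.053]), array([0.707, 0.   ])]
side base [array([0.717, 0.064]), array([ 0.744, -0.015]), array([0.809, 0.007])]
0.1 scene rim [array([0.821, 0.041]), array([0.737, 0.04 ]), array([ 0.72 , -0.023])] wrist edge [array([ 0.668, -0.055]), array([ 0.716, -0.06 ])] side [array([0.729, 0.103]), array([0.829, 0.071])]
0.15 scene rim [array([0.77 , 0.072]), array([0.693, 0.071]), array([0.677, 0.013])] wrist edge [array([ 0.645, -0.075]), array([ 0.686, -0.079])] side [array([ 0.694, -0.005]), array([ 0.784, -0.034])]
0.2 scene rim [array([0.718, 0.103]), array([0.649, 0.102]), array([0.635, 0.05 ])] wrist edge [array([ 0.622, -0.094]), array([ 0.656, -0.097])] side [array([ 0.658, -0.113]), array([ 0.739, -0.139])]
```

Call:
{"name": "play_rows", "arguments": {"motion": [{"x":0,"y":0,"z":-0.8,"rx":0,"ry":0,"rz":0},{"x":0,"y":0,"z":-1,"rx":0,"ry":0,"rz":0},{"x":-0.8,"y":-0.4,"z":-1,"rx":0,"ry":0,"rz":0},{"x":-1,"y":-0.8,"z":0,"rx":0,"ry":0,"rz":0},{"x":-1,"y":-0.8,"z":0,"rx":0,"ry":0,"rz":0},{"x":-1,"y":-0.8,"z":0,"rx":0,"ry":0,"rz":0},{"x":-0.7,"y":-0.6,"z":0,"rx":0,"ry":0,"rz":0},{"x":-0.3,"y":-0.26,"z":0,"rx":0,"ry":0,"rz":0},{"x":0,"y":0,"z":0,"rx":0,"ry":0,"rz":0},{"x":0,"y":0,"z":0.8,"rx":0,"ry":0,"rz":0},{"x":0,"y":0,"z":0.8,"rx":0,"ry":0,"rz":0},{"x":0,"y":0,"z":0.6,"rx":0,"ry":0,"rz":0},{"x":0,"y":0,"z":0.3,"rx":0,"ry":0,"rz":0},{"x":0,"y":0,"z":0.14,"rx":0,"ry":0,"rz":0},{"x":0,"y":0,"z":0,"rx":0,"ry":0,"rz":0}]}}

```text
clock: 8.62
tool_pos: [0.5995, -0.075, 0.0448]
orientation: [-180.0, -0.0, -89.8]
force: [0.4, -0.1, 0.0]
opening: 0.0314
gripper_force: 30.0
```

Call:
{"name": "play_rows", "arguments": {"motion": [{"x":0,"y":0,"z":0.06,"rx":0,"ry":0,"rz":0},{"x":0,"y":0,"z":0,"rx":0,"ry":0,"rz":0}]}}

```text
clock: 8.88
tool_pos: [0.5995, -0.0749, 0.0434]
orientation: [-180.0, 0.0, -89.8]
force: [-0.9, 0.0, -0.7]
opening: 0.0316
gripper_force: 30.0
```

Call:
{"name": "play_rows", "arguments": {"motion": [{"x":0,"y":0,"z":0,"rx":0,"ry":0,"rz":0},{"x":0,"y":0,"z":0,"rx":0,"ry":0,"rz":0},{"x":0,"y":0,"z":-0.6,"rx":0,"ry":0,"rz":0},{"x":0,"y":0,"z":-1,"rx":0,"ry":0,"rz":0},{"x":0,"y":0,"z":-1,"rx":0,"ry":0,"rz":0},{"x":0,"y":0,"z":-0.8,"rx":0,"ry":0,"rz":0},{"x":1,"y":0.5,"z":0,"rx":0,"ry":0,"rz":0},{"x":1,"y":0.6,"z":0,"rx":0,"ry":0,"rz":0},{"x":1,"y":0.7,"z":0,"rx":0,"ry":0,"rz":0},{"x":1,"y":0.7,"z":0,"rx":0,"ry":0,"rz":0},{"x":1,"y":0.7,"z":0,"rx":0,"ry":0,"rz":0},{"x":1,"y":0.54,"z":0,"rx":0,"ry":0,"rz":0},{"x":0.96,"y":0,"z":0,"rx":0,"ry":0,"rz":0},{"x":0,"y":0,"z":0,"rx":0,"ry":0,"rz":0}], "fingers": 0.1}}

```text
clock: 10.62
tool_pos: [0.5066, -0.2507, 0.1292]
orientation: [-179.9, -0.0, -89.9]
force: [0.6, 0.4, -0.1]
opening: 0.0482
gripper_force: 0.0
```

Call:
{"name": "play_rows", "arguments": {"motion": [{"x":-0.06,"y":0,"z":0.3,"rx":0,"ry":0,"rz":0},{"x":0,"y":0,"z":0.9,"rx":0,"ry":0,"rz":0},{"x":0,"y":0,"z":1,"rx":0,"ry":0,"rz":0},{"x":0,"y":0,"z":0.8,"rx":0,"ry":0,"rz":0},{"x":0,"y":0,"z":0.4,"rx":0,"ry":0,"rz":0},{"x":0,"y":0,"z":0.16,"rx":0,"ry":0,"rz":0},{"x":0,"y":0,"z":0,"rx":0,"ry":0,"rz":0}], "fingers": -0.12}}

```text
clock: 11.5
tool_pos: [0.5068, -0.2477, 0.0393]
orientation: [-180.0, -0.0, -89.7]
force: [-1.7, -0.5, 0.7]
opening: 0.0385
gripper_force: 0.0
```

Call:
{"name": "play_rows", "arguments": {"motion": [{"x":0,"y":0,"z":0,"rx":0,"ry":0,"rz":0},{"x":0,"y":0,"z":0,"rx":0,"ry":0,"rz":0},{"x":0,"y":0,"z":0,"rx":0,"ry":0,"rz":0}], "fingers": -1}}

```text
clock: 11.88
tool_pos: [0.5068, -0.248, 0.0396]
orientation: [-180.0, -0.0, -89.8]
force: [-0.5, -0.3, 2.5]
opening: 0.0249
gripper_force: 30.0
```

Call:
{"name": "play_rows", "arguments": {"motion": [{"x":0,"y":0,"z":-0.8,"rx":0,"ry":0,"rz":0},{"x":0,"y":0,"z":-1,"rx":0,"ry":0,"rz":0},{"x":-0.6,"y":0,"z":-1,"rx":0,"ry":0,"rz":0},{"x":-1,"y":0,"z":0,"rx":0,"ry":0,"rz":0},{"x":-1,"y":-0.13,"z":0,"rx":0,"ry":0,"rz":0},{"x":-1,"y":0,"z":0,"rx":0,"ry":0,"rz":0},{"x":-1,"y":0,"z":0,"rx":0,"ry":0,"rz":0},{"x":-1,"y":0,"z":0,"rx":0,"ry":0,"rz":0},{"x":-0.9,"y":0,"z":0,"rx":0,"ry":0,"rz":0},{"x":-0.42,"y":0,"z":0,"rx":0,"ry":0,"rz":0},{"x":0,"y":0,"z":0.4,"rx":0,"ry":0,"rz":0},{"x":0,"y":0,"z":0.9,"rx":0,"ry":0,"rz":0},{"x":0,"y":0,"z":0.8,"rx":0,"ry":0,"rz":0},{"x":0,"y":0,"z":0.4,"rx":0,"ry":0,"rz":0},{"x":0,"y":0,"z":0.2,"rx":0,"ry":0,"rz":0},{"x":0,"y":0,"z":0,"rx":0,"ry":0,"rz":0}]}}

```text
clock: 13.88
tool_pos: [0.5094, -0.0752, 0.0418]
orientation: [-180.0, -0.0, -89.8]
force: [0.6, 0.2, -1.1]
opening: 0.0247
gripper_force: 30.0
```

Call:
{"name": "play_rows", "arguments": {"motion": [{"x":0,"y":0,"z":0,"rx":0,"ry":0,"rz":0},{"x":0,"y":0,"z":0,"rx":0,"ry":0,"rz":0},{"x":0,"y":0,"z":-0.6,"rx":0,"ry":0,"rz":0},{"x":0,"y":0,"z":-1,"rx":0,"ry":0,"rz":0},{"x":0,"y":0,"z":-1,"rx":0,"ry":0,"rz":0},{"x":1,"y":-0.1,"z":-1,"rx":0,"ry":0,"rz":0},{"x":1,"y":0,"z":0,"rx":0,"ry":0,"rz":0},{"x":1,"y":0,"z":0,"rx":0,"ry":0,"rz":0},{"x":1,"y":0,"z":0,"rx":0,"ry":0,"rz":0},{"x":1,"y":0,"z":0,"rx":0,"ry":0,"rz":0},{"x":1,"y":0,"z":0,"rx":0,"ry":0,"rz":0},{"x":1,"y":0,"z":0,"rx":0,"ry":0,"rz":0},{"x":1,"y":0,"z":0,"rx":0,"ry":0,"rz":0},{"x":1,"y":0,"z":0,"rx":0,"ry":0,"rz":0},{"x":0.4,"y":0,"z":0.5,"rx":0,"ry":0,"rz":-1},{"x":0,"y":0,"z":0,"rx":0,"ry":0,"rz":0}], "fingers": -0.08}}

```text
clock: 15.88
tool_pos: [0.5119, -0.3103, 0.1192]
orientation: [179.9, 0.0, -85.9]
force: [-0.1, 0.9, 0.5]
opening: 0.0402
gripper_force: 0.0
```

Run:
```python
from h import *
import pickle
C=cal("wrist");pickle.dump(C,open("w3.pkl","wb"));im=cams.snapshot("wrist");cv2.imwrite("pics/w3.png",im)
print(ctrl.get_obs()["tool_pos"],ctrl.get_obs()["opening"])
cv2.imwrite("pics/s3.png",cams.snapshot("scene"))
sc=cv2.imread("pics/s3.png")[180:380,240:440]
cv2.imwrite("pics/w3b.png",np.hstack([cv2.resize(im,(480,300)),cv2.resize(sc,(300,300))]))
```

```text
[ 0.51227479 -0.30993552  0.1196196 ] 0.04018751807449585
```

View pics/w3b.png

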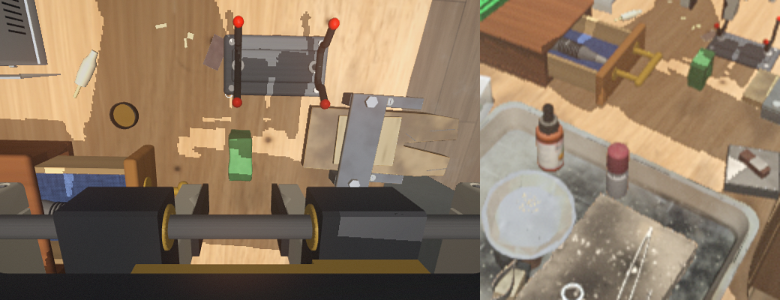

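Run:
```python
from h import *
import pickle
C=pickle.load(open("w3.pkl","rb"))
for n,u,v,z in [("w1",229,180,.041),("w2",251,180,.041),("w3",230,153,.041),("w3",251,153,.041),("t1",238,21,.058),("t2",334,23,.058),("t3",237,102,.058),("t4",325,103,.058),("foot",224,37,.012),("foot",322,96,.012)]:
    print(n,onz(C,u/.75,v/.75,z)[:2].round(4))
im=cv2.imread("pics/w3.png")
cv2.imwrite("pics/w3c.png",cv2.resize(im[0:260,280:480],None,fx=2.3,fy=2.3,interpolation=cv2.INTER_CUBIC))
```

```text
w1 [ 0.5227 -0.2891]
w2 [ 0.5018 -0.2906]
w3 [ 0.5234 -0.316 ]
w3 [ 0.504  -0.3174]
t1 [ 0.5236 -0.4244]
t2 [ 0.4517 -0.4283]
t3 [ 0.5202 -0.3646]
t4 [ 0.4487 -0.369 ]
foot [ 0.5363 -0.418 ]
foot [ 0.4378 -0.3718]
```

View pics/w3c.png

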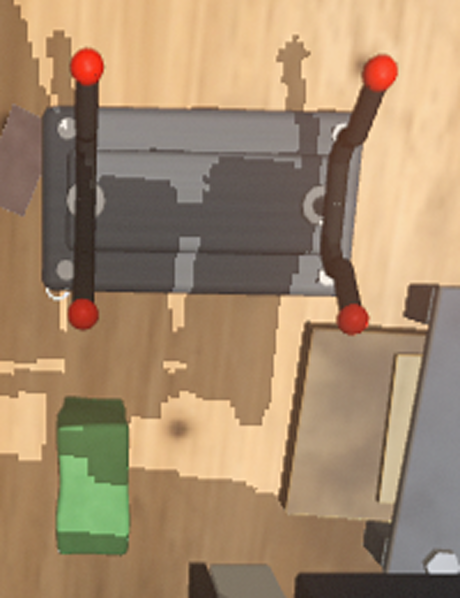

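Call:
{"name": "play_rows", "arguments": {"motion": [{"x":0.04,"y":0,"z":0.8,"rx":0,"ry":0,"rz":0},{"x":0,"y":0,"z":1,"rx":0,"ry":0,"rz":0},{"x":0,"y":0,"z":1,"rx":0,"ry":0,"rz":0},{"x":0,"y":0,"z":0.8,"rx":0,"ry":0,"rz":0},{"x":0,"y":0,"z":0.5,"rx":0,"ry":0,"rz":0},{"x":0,"y":0,"z":0.2,"rx":0,"ry":0,"rz":0},{"x":0,"y":0,"z":0,"rx":0,"ry":0,"rz":0}]}}

```text
clock: 16.85
tool_pos: [0.5129, -0.3108, 0.0119]
orientation: [-180.0, -0.0, -85.8]
force: [-0.8, 0.6, 1.0]
opening: 0.0402
gripper_force: 0.0
```

Call:
{"name": "play_rows", "arguments": {"motion": [{"x":0,"y":0,"z":0,"rx":0,"ry":0,"rz":0},{"x":0,"y":0,"z":0,"rx":0,"ry":0,"rz":0},{"x":0,"y":0,"z":0,"rx":0,"ry":0,"rz":0}], "fingers": -1}}

```text
clock: 17.23
tool_pos: [0.5129, -0.311, 0.0121]
orientation: [-180.0, -0.0, -85.8]
force: [-0.2, 0.7, 3.0]
opening: 0.0233
gripper_force: 30.0
```

Call:
{"name": "play_rows", "arguments": {"motion": [{"x":0,"y":0,"z":-0.8,"rx":0,"ry":0,"rz":0},{"x":0,"y":0,"z":-1,"rx":0,"ry":0,"rz":0},{"x":-0.76,"y":0,"z":-1,"rx":0,"ry":0,"rz":0},{"x":-1,"y":0,"z":-0.8,"rx":0,"ry":0,"rz":0},{"x":-1,"y":0.3,"z":0,"rx":0,"ry":0,"rz":0},{"x":-1,"y":0.5,"z":0,"rx":0,"ry":0,"rz":0},{"x":-1,"y":0.6,"z":0,"rx":0,"ry":0,"rz":0},{"x":-1,"y":0.6,"z":0,"rx":0,"ry":0,"rz":0},{"x":-1,"y":0.6,"z":0,"rx":0,"ry":0,"rz":0},{"x":-1,"y":0.6,"z":0,"rx":0,"ry":0,"rz":0},{"x":-1,"y":0.5,"z":0,"rx":0,"ry":0,"rz":0},{"x":-1,"y":0.3,"z":0,"rx":0,"ry":0,"rz":0},{"x":0,"y":0,"z":0.3,"rx":0,"ry":0,"rz":0},{"x":0,"y":0,"z":1,"rx":0,"ry":0,"rz":0},{"x":0,"y":0,"z":1,"rx":0,"ry":0,"rz":0},{"x":0,"y":0,"z":0.7,"rx":0,"ry":0,"rz":0},{"x":0,"y":0,"z":0.3,"rx":0,"ry":0,"rz":0},{"x":0,"y":0,"z":0.2,"rx":0,"ry":0,"rz":0},{"x":0,"y":0,"z":0,"rx":0,"ry":0,"rz":0}]}}

```text
clock: 19.6
tool_pos: [0.3953, -0.075, 0.0142]
orientation: [-180.0, -0.0, -85.8]
force: [-0.3, -0.1, -0.7]
opening: 0.0241
gripper_force: 30.0
```

Call:
{"name": "play_rows", "arguments": {"motion": [{"x":0,"y":0,"z":0,"rx":0,"ry":0,"rz":0},{"x":0,"y":0,"z":0,"rx":0,"ry":0,"rz":0},{"x":0,"y":0,"z":-0.6,"rx":0,"ry":0,"rz":0},{"x":0,"y":0,"z":-1,"rx":0,"ry":0,"rz":0},{"x":0,"y":0,"z":-1,"rx":0,"ry":0,"rz":0},{"x":0.4,"y":0,"z":-1,"rx":0,"ry":0,"rz":0},{"x":1,"y":-0.5,"z":-0.6,"rx":0,"ry":0,"rz":0},{"x":1,"y":-1,"z":0,"rx":0,"ry":0,"rz":0},{"x":1,"y":-1,"z":0,"rx":0,"ry":0,"rz":0},{"x":1,"y":-1,"z":0,"rx":0,"ry":0,"rz":0},{"x":1,"y":-1,"z":0,"rx":0,"ry":0,"rz":0},{"x":1,"y":-1,"z":0,"rx":0,"ry":0,"rz":0},{"x":1,"y":-0.66,"z":0,"rx":0,"ry":0,"rz":0},{"x":0,"y":0,"z":0.6,"rx":0,"ry":0,"rz":0.4},{"x":0,"y":0,"z":0.8,"rx":0,"ry":0,"rz":0},{"x":0,"y":0,"z":0,"rx":0,"ry":0,"rz":0}], "fingers": -0.08}}

```text
clock: 21.6
tool_pos: [0.5602, -0.2474, 0.0822]
orientation: [179.8, 0.1, -87.4]
force: [0.7, -0.2, 0.4]
opening: 0.0402
gripper_force: 0.0
```

Call:
{"name": "play_rows", "arguments": {"motion": [{"x":0,"y":0,"z":0.3,"rx":0,"ry":0,"rz":0},{"x":0,"y":0,"z":0.3,"rx":0,"ry":0,"rz":0},{"x":0,"y":0,"z":0,"rx":0,"ry":0,"rz":0}], "fingers": -0.53}}

```text
clock: 21.98
tool_pos: [0.5618, -0.2478, 0.0687]
orientation: [180.0, 0.0, -87.4]
force: [-0.4, 1.0, -0.3]
opening: 0.0216
gripper_force: 0.0
```

Run:
```python
from h import *
import pickle
C=cal("wrist");pickle.dump(C,open("w4.pkl","wb"));im=cams.snapshot("wrist");cv2.imwrite("pics/w4.png",im)
D=cal("side");s=cams.snapshot("side");cv2.imwrite("pics/d4.png",s)
o=ctrl.get_obs();print(o["tool_pos"],o["opening"],o["orientation"],proj(D,o["tool_pos"]))
cv2.imwrite("pics/w4b.png",np.hstack([cv2.resize(im[120:320,220:420],(400,400)),cv2.resize(s[150:270,255:375],(400,400))]))
```

```text
[ 0.56223989 -0.24800622  0.069271  ] 0.020817619902774715 [-1.79987010e+02 -7.84966672e-03 -8.73638026e+01] [[299.24266115 203.19661772]]
```

View pics/w4b.png

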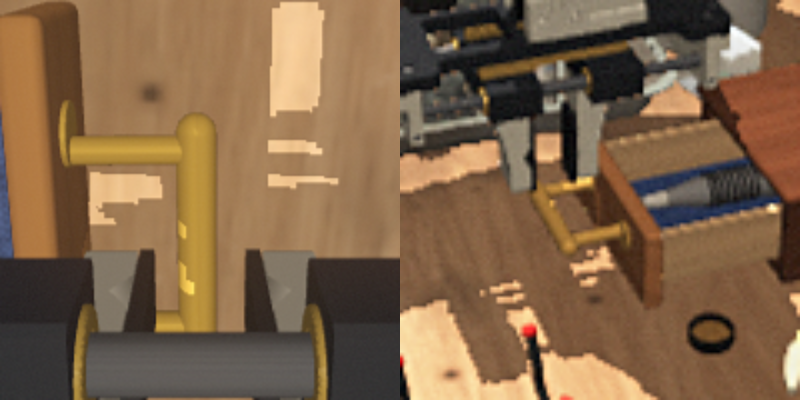

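Call:
{"name": "play_rows", "arguments": {"motion": [{"x":0,"y":-0.04,"z":0.3,"rx":0,"ry":0,"rz":0},{"x":0,"y":0,"z":0.5,"rx":0,"ry":0,"rz":0},{"x":0,"y":0,"z":0.5,"rx":0,"ry":0,"rz":0},{"x":0,"y":0,"z":0.4,"rx":0,"ry":0,"rz":0},{"x":0,"y":0,"z":0.2,"rx":0,"ry":0,"rz":0},{"x":0,"y":0,"z":0,"rx":0,"ry":0,"rz":0}]}}

```text
clock: 22.82
tool_pos: [0.5629, -0.248, 0.021]
orientation: [179.9, 0.0, -87.4]
force: [0.2, 0.3, 0.0]
opening: 0.0205
gripper_force: 0.0
```

Call:
{"name": "play_rows", "arguments": {"motion": [{"x":0,"y":0,"z":0,"rx":0,"ry":0,"rz":0},{"x":0,"y":0,"z":0,"rx":0,"ry":0,"rz":0}], "fingers": -1}}

```text
clock: 23.08
tool_pos: [0.5634, -0.248, 0.022]
orientation: [-180.0, -0.0, -87.4]
force: [-0.6, -0.7, -0.3]
opening: 0.0098
gripper_force: 30.0
```

Call:
{"name": "play_rows", "arguments": {"motion": [{"x":0,"y":0.4,"z":0,"rx":0,"ry":0,"rz":0},{"x":0,"y":0.7,"z":0,"rx":0,"ry":0,"rz":0},{"x":0,"y":0.8,"z":0,"rx":0,"ry":0,"rz":0},{"x":0,"y":0.7,"z":0,"rx":0,"ry":0,"rz":0},{"x":0,"y":0.5,"z":0,"rx":0,"ry":0,"rz":0},{"x":0,"y":0.4,"z":0,"rx":0,"ry":0,"rz":0},{"x":0,"y":0.06,"z":0,"rx":0,"ry":0,"rz":0},{"x":0,"y":0,"z":0,"rx":0,"ry":0,"rz":0}]}}

```text
clock: 24.08
tool_pos: [0.4741, -0.2527, 0.022]
orientation: [-179.9, -0.0, -87.4]
force: [3.0, -6.0, -2.8]
opening: 0.0099
gripper_force: 30.0
```

Call:
{"name": "play_rows", "arguments": {"motion": [{"x":0.04,"y":0.12,"z":0,"rx":0,"ry":0,"rz":0},{"x":0,"y":0.04,"z":0,"rx":0,"ry":0,"rz":0},{"x":0,"y":0,"z":0,"rx":0,"ry":0,"rz":0}]}}

```text
clock: 24.45
tool_pos: [0.4741, -0.2529, 0.0221]
orientation: [-179.5, -0.0, -87.3]
force: [14.1, 2.3, -10.6]
opening: 0.01
gripper_force: 30.0
```

Call:
{"name": "play_rows", "arguments": {"motion": [{"x":0,"y":-0.14,"z":0,"rx":0,"ry":0,"rz":0},{"x":0,"y":0,"z":0,"rx":0,"ry":0,"rz":0}]}}

```text
clock: 24.7
tool_pos: [0.4741, -0.2528, 0.0219]
orientation: [-179.9, -0.0, -87.4]
force: [4.4, 2.9, 1.1]
opening: 0.0103
gripper_force: 30.0
```

Call:
{"name": "play_rows", "arguments": {"motion": [{"x":0,"y":0,"z":0,"rx":0,"ry":0,"rz":0},{"x":0,"y":0,"z":0,"rx":0,"ry":0,"rz":0},{"x":0,"y":0,"z":-0.4,"rx":0,"ry":0,"rz":0},{"x":0,"y":0,"z":-0.8,"rx":0,"ry":0,"rz":0},{"x":0,"y":0,"z":-1,"rx":0,"ry":0,"rz":0},{"x":0,"y":0,"z":-1,"rx":0,"ry":0,"rz":0},{"x":0,"y":0,"z":-1,"rx":0,"ry":0,"rz":0},{"x":0,"y":0,"z":-1,"rx":0,"ry":0,"rz":0}], "fingers": -0.53}}

```text
clock: 25.7
tool_pos: [0.4732, -0.2532, 0.153]
orientation: [180.0, -0.0, -87.4]
force: [-0.2, -0.9, -0.5]
opening: 0.0207
gripper_force: 0.0
```

Call:
{"name": "play_rows", "arguments": {"motion": [{"x":0,"y":0,"z":0,"rx":0,"ry":0,"rz":-1},{"x":0,"y":0,"z":0,"rx":0,"ry":0,"rz":-1},{"x":0,"y":0,"z":0,"rx":0,"ry":0,"rz":-1},{"x":0,"y":0,"z":0,"rx":0,"ry":0,"rz":-1},{"x":0,"y":0,"z":0,"rx":0,"ry":0,"rz":-1},{"x":0,"y":0,"z":0,"rx":0,"ry":0,"rz":-1},{"x":0,"y":0,"z":0,"rx":0,"ry":0,"rz":-1},{"x":0,"y":0,"z":0,"rx":0,"ry":0,"rz":-1},{"x":0,"y":0,"z":0,"rx":0,"ry":0,"rz":-1},{"x":0,"y":0,"z":0,"rx":0,"ry":0,"rz":-1},{"x":0,"y":0,"z":0,"rx":0,"ry":0,"rz":-1},{"x":0,"y":0,"z":0,"rx":0,"ry":0,"rz":-1},{"x":0,"y":0,"z":0,"rx":0,"ry":0,"rz":-1},{"x":0,"y":0,"z":0,"rx":0,"ry":0,"rz":-1},{"x":0,"y":0,"z":0,"rx":0,"ry":0,"rz":-1},{"x":0,"y":0,"z":0,"rx":0,"ry":0,"rz":-1},{"x":0,"y":0,"z":0,"rx":0,"ry":0,"rz":-1},{"x":0,"y":0,"z":0,"rx":0,"ry":0,"rz":-1},{"x":0,"y":0,"z":0,"rx":0,"ry":0,"rz":-1}], "fingers": -0.12}}

```text
clock: 28.08
tool_pos: [0.4732, -0.2531, 0.1521]
orientation: [180.0, 0.0, -11.3]
force: [-0.0, -0.4, -0.7]
opening: 0.0385
gripper_force: 0.0
```

Call:
{"name": "play_rows", "arguments": {"motion": [{"x":0,"y":0,"z":0,"rx":0,"ry":0,"rz":-1},{"x":0,"y":0,"z":0,"rx":0,"ry":0,"rz":-1},{"x":0,"y":0,"z":0,"rx":0,"ry":0,"rz":-1},{"x":0.6,"y":0,"z":0,"rx":0,"ry":0,"rz":-0.58},{"x":1,"y":0,"z":0,"rx":0,"ry":0,"rz":0},{"x":0.4,"y":0,"z":0,"rx":0,"ry":0,"rz":0},{"x":0,"y":0,"z":0,"rx":0,"ry":0,"rz":0}]}}

```text
clock: 28.95
tool_pos: [0.5241, -0.251, 0.1512]
orientation: [-180.0, 0.0, 3.0]
force: [-0.6, 0.1, -0.3]
opening: 0.0389
gripper_force: 0.0
```

Run:
```python
from h import *
import pickle
C=cal("wrist");pickle.dump(C,open("w5.pkl","wb"));im=cams.snapshot("wrist");cv2.imwrite("pics/w5.png",im)
o=ctrl.get_obs();print(o["tool_pos"],o["opening"],o["orientation"])
cv2.imwrite("pics/w5b.png",cv2.resize(im,(800,500)))
```

```text
[ 0.52345902 -0.2510013   0.15121831] 0.038510455597653724 [-1.79984222e+02  5.54511851e-02  2.94523947e+00]
```

View pics/w5b.png

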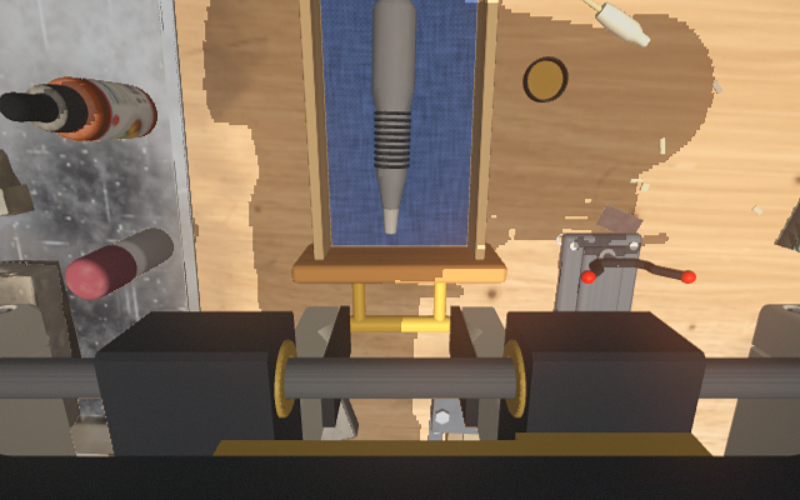

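Run:
```python
from h import *
import pickle
C=pickle.load(open("w5.pkl","rb"))
for n,u,v,z in [("tip",391,234,.033),("bL",374,60,.033),("bR",414,60,.033),("bL2",373,10,.033),("bR2",415,10,.033),("rib",392,140,.038),("back",394,0,.033),("wallL",320,230,.051),("wallR",483,230,.051),("wallL",307,20,.051),("wallR",490,20,.051),("fL",293,282,.061),("fR",506,282,.061)]:
    print(n,onz(C,u*.8,v*.8,z)[:2].round(4))
```

```text
tip [ 0.5346 -0.2448]
bL [ 0.6368 -0.2303]
bR [ 0.638  -0.2532]
bL2 [ 0.6625 -0.2288]
bR2 [ 0.6637 -0.2522]
rib [ 0.5931 -0.2428]
back [ 0.6681 -0.2403]
wallL [ 0.5393 -0.2025]
wallR [ 0.5444 -0.2997]
wallL [ 0.6521 -0.1956]
wallR [ 0.6571 -0.2914]
fL [ 0.5092 -0.1882]
fR [ 0.5158 -0.3146]
```

Call:
{"name": "play_rows", "arguments": {"motion": [{"x":0.8,"y":-0.12,"z":0,"rx":0,"ry":0,"rz":0},{"x":1,"y":0,"z":0,"rx":0,"ry":0,"rz":0},{"x":1,"y":0,"z":0.6,"rx":0,"ry":0,"rz":0},{"x":0.37,"y":0,"z":1,"rx":0,"ry":0,"rz":0},{"x":0,"y":0,"z":1,"rx":0,"ry":0,"rz":0},{"x":0,"y":0,"z":0.6,"rx":0,"ry":0,"rz":0},{"x":0,"y":0,"z":0,"rx":0,"ry":0,"rz":0}], "fingers": -0.27}}

```text
clock: 29.88
tool_pos: [0.6021, -0.244, 0.0706]
orientation: [-180.0, 0.1, 2.9]
force: [-0.5, -0.3, -0.4]
opening: 0.0322
gripper_force: 0.0
```

Run:
```python
from h import *
im=cams.snapshot("wrist");s=cams.snapshot("scene");d=cams.snapshot("side")
o=ctrl.get_obs();print(o["tool_pos"],o["opening"],o["orientation"],proj(cal("scene"),o["tool_pos"]),proj(cal("side"),o["tool_pos"]))
cv2.imwrite("pics/w6b.png",np.hstack([cv2.resize(s[140:260,240:360],(400,400)),cv2.resize(d[120:240,285:405],(400,400))]))
```

```text
[ 0.60345035 -0.24422192  0.07279007] 0.03222265121432953 [ 1.79968472e+02 -9.66377028e-02  2.96140083e+00] [[333.79003961 207.34621814]] [[318.76734538 197.14455749]]
```

View pics/w6b.png

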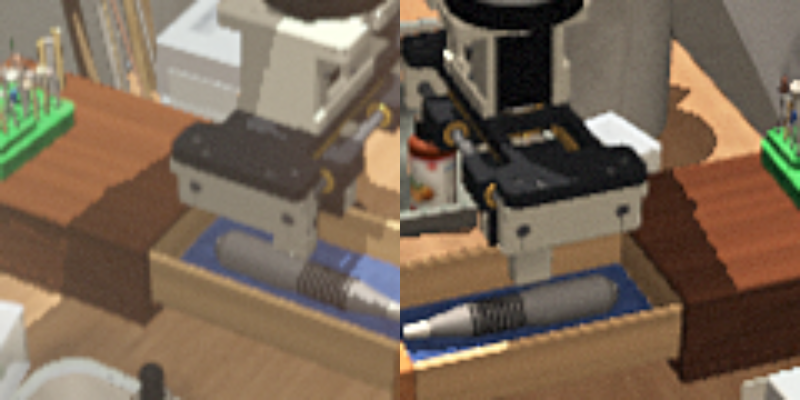

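Call:
{"name": "play_rows", "arguments": {"motion": [{"x":0,"y":0,"z":0.5,"rx":0,"ry":0,"rz":0},{"x":0,"y":0,"z":0.6,"rx":0,"ry":0,"rz":0},{"x":0,"y":0,"z":0.5,"rx":0,"ry":0,"rz":0},{"x":0,"y":0,"z":0.3,"rx":0,"ry":0,"rz":0},{"x":0,"y":0,"z":0,"rx":0,"ry":0,"rz":0}]}}

```text
clock: 30.65
tool_pos: [0.6022, -0.244, 0.023]
orientation: [-180.0, 0.1, 2.9]
force: [0.2, -1.1, 0.3]
opening: 0.0321
gripper_force: 0.0
```

Call:
{"name": "play_rows", "arguments": {"motion": [{"x":0,"y":0,"z":0,"rx":0,"ry":0,"rz":0},{"x":0,"y":0,"z":0,"rx":0,"ry":0,"rz":0},{"x":0,"y":0,"z":0,"rx":0,"ry":0,"rz":0}], "fingers": -1}}

```text
clock: 31.02
tool_pos: [0.6028, -0.244, 0.0244]
orientation: [180.0, -0.0, 2.9]
force: [-1.0, 0.2, -0.9]
opening: 0.0247
gripper_force: 30.0
```

Call:
{"name": "play_rows", "arguments": {"motion": [{"x":0,"y":0,"z":-0.6,"rx":0,"ry":0,"rz":0},{"x":0,"y":0,"z":-1,"rx":0,"ry":0,"rz":0},{"x":0,"y":0,"z":-1,"rx":0,"ry":0,"rz":0},{"x":0,"y":0,"z":-0.8,"rx":0,"ry":0,"rz":0},{"x":-0.4,"y":0.5,"z":0,"rx":0,"ry":0,"rz":0},{"x":-0.9,"y":1,"z":0,"rx":0,"ry":0,"rz":0},{"x":-0.9,"y":1,"z":0,"rx":0,"ry":0,"rz":0},{"x":-0.9,"y":1,"z":0,"rx":0,"ry":0,"rz":0},{"x":-0.9,"y":1,"z":0,"rx":0,"ry":0,"rz":0},{"x":-0.7,"y":0.9,"z":0,"rx":0,"ry":0,"rz":0},{"x":-0.34,"y":0.43,"z":0.3,"rx":0,"ry":0,"rz":0},{"x":0,"y":0,"z":0.6,"rx":0,"ry":0,"rz":0},{"x":0,"y":0,"z":0,"rx":0,"ry":0,"rz":0}]}}

```text
clock: 32.65
tool_pos: [0.4833, -0.3951, 0.0845]
orientation: [-179.9, 0.2, 2.9]
force: [0.0, 0.6, -2.1]
opening: 0.0246
gripper_force: 30.0
```

Run:
```python
from h import *
import pickle
S,D,C=cal("scene"),cal("side"),cal("wrist");pickle.dump(C,open("w7.pkl","wb"))
im=cams.snapshot("wrist");s=cams.snapshot("scene");d=cams.snapshot("side")
cv2.imwrite("pics/w7.png",im)
o=ctrl.get_obs();print(o["tool_pos"],o["opening"],o["orientation"])
z=lambda a:cv2.resize(a,(400,400),interpolation=cv2.INTER_CUBIC)
cv2.imwrite("pics/w7b.png",np.hstack([z(s[150:250,365:465]),z(d[210:320,235:345])]))
```

```text
[ 0.48492497 -0.39556011  0.08648442] 0.025035477327113854 [1.79998403e+02 1.26749591e-02 3.00992973e+00]
```

View pics/w7b.png

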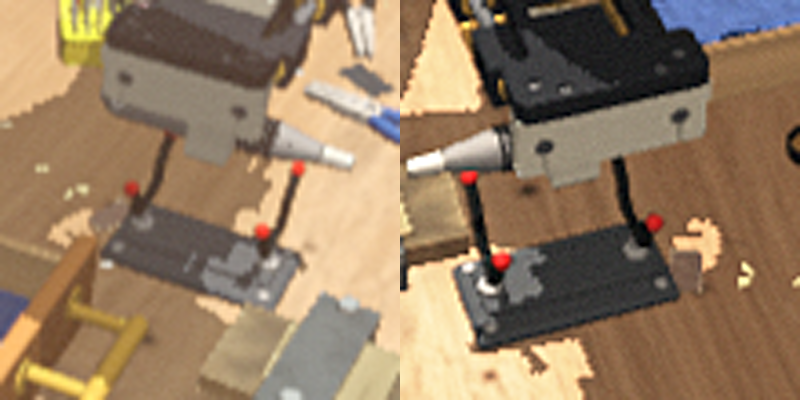

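Call:
{"name": "play_rows", "arguments": {"motion": [{"x":0,"y":0.03,"z":0.4,"rx":0,"ry":0,"rz":0},{"x":0,"y":0,"z":0.4,"rx":0,"ry":0,"rz":0},{"x":0,"y":0,"z":0.4,"rx":0,"ry":0,"rz":0},{"x":0,"y":0,"z":0.3,"rx":0,"ry":0,"rz":0},{"x":0,"y":0,"z":0.2,"rx":0,"ry":0,"rz":0},{"x":0,"y":0,"z":0.14,"rx":0,"ry":0,"rz":0},{"x":0,"y":0,"z":0,"rx":0,"ry":0,"rz":0}]}}

```text
clock: 33.67
tool_pos: [0.4843, -0.3968, 0.0404]
orientation: [-180.0, 0.0, 2.9]
force: [-0.1, -0.1, -1.4]
opening: 0.0251
gripper_force: 30.0
```

Call:
{"name": "play_rows", "arguments": {"motion": [{"x":0,"y":0,"z":0.08,"rx":0,"ry":0,"rz":0},{"x":0,"y":0,"z":0.06,"rx":0,"ry":0,"rz":0},{"x":0,"y":0,"z":0,"rx":0,"ry":0,"rz":0}]}}

```text
clock: 34.05
tool_pos: [0.4847, -0.3969, 0.0375]
orientation: [180.0, -0.0, 3.0]
force: [-0.0, 2.1, 1.6]
opening: 0.0249
gripper_force: 30.0
```

Call:
{"name": "play_rows", "arguments": {"motion": [{"x":0,"y":0,"z":0,"rx":0,"ry":0,"rz":0},{"x":0,"y":0,"z":0,"rx":0,"ry":0,"rz":0},{"x":0,"y":0,"z":0,"rx":0,"ry":0,"rz":0},{"x":0,"y":0,"z":-0.4,"rx":0,"ry":0,"rz":0},{"x":0,"y":0,"z":-0.6,"rx":0,"ry":0,"rz":0},{"x":0,"y":0,"z":-1,"rx":0,"ry":0,"rz":0},{"x":0,"y":0,"z":-1,"rx":0,"ry":0,"rz":0},{"x":0,"y":0,"z":-1,"rx":0,"ry":0,"rz":0},{"x":0,"y":-0.75,"z":0,"rx":0,"ry":0,"rz":0},{"x":-0.3,"y":-1,"z":0,"rx":0,"ry":0,"rz":0},{"x":-0.3,"y":-1,"z":0,"rx":0,"ry":0,"rz":0},{"x":-0.3,"y":-1,"z":0,"rx":0,"ry":0,"rz":0},{"x":-0.3,"y":-1,"z":0,"rx":0,"ry":0,"rz":0},{"x":0,"y":-1,"z":0,"rx":0,"ry":0,"rz":0},{"x":0,"y":0,"z":0,"rx":0,"ry":0,"rz":0}], "fingers": -0.1}}

```text
clock: 35.92
tool_pos: [0.4467, -0.2533, 0.1376]
orientation: [-180.0, -0.0, 3.1]
force: [0.4, -0.4, -0.5]
opening: 0.0395
gripper_force: 0.0
```

Call:
{"name": "play_rows", "arguments": {"motion": [{"x":0,"y":0,"z":0.4,"rx":0,"ry":0,"rz":0},{"x":0,"y":0,"z":0.8,"rx":0,"ry":0,"rz":0},{"x":0,"y":0,"z":0.8,"rx":0,"ry":0,"rz":0},{"x":0,"y":0,"z":0,"rx":0,"ry":0,"rz":0}], "fingers": -1}}

```text
clock: 36.42
tool_pos: [0.4455, -0.255, 0.0851]
orientation: [-179.9, 0.2, 2.9]
force: [0.0, 0.2, 0.4]
opening: 0.0049
gripper_force: 0.0
```

Run:
```python
from h import *
s=cams.snapshot("scene");d=cams.snapshot("side")
o=ctrl.get_obs();print(o["tool_pos"],o["opening"],o["orientation"])
z=lambda a:cv2.resize(a,(400,400),interpolation=cv2.INTER_CUBIC)
cv2.imwrite("pics/w8b.png",np.hstack([z(s[155:265,335:445]),z(d[205:315,225:335])]))
```

```text
[ 0.44700399 -0.25525933  0.08695339] 0.0015779250352091698 [1.79996023e+02 4.70094951e-02 2.92293668e+00]
```

View pics/w8b.png

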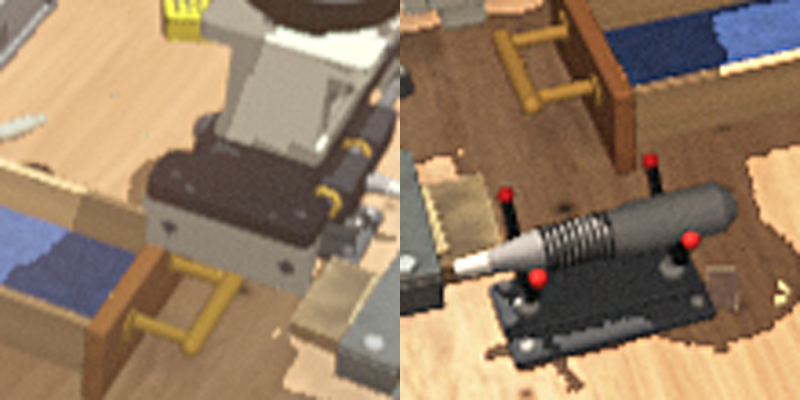

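Call:
{"name": "play_rows", "arguments": {"motion": [{"x":0,"y":0,"z":0.6,"rx":0,"ry":0,"rz":0},{"x":0,"y":0,"z":0.8,"rx":0,"ry":0,"rz":0},{"x":0,"y":0,"z":0.6,"rx":0,"ry":0,"rz":0},{"x":0,"y":0,"z":0.24,"rx":0,"ry":0,"rz":0},{"x":0.3,"y":0,"z":0,"rx":0,"ry":0,"rz":0},{"x":0.3,"y":0,"z":0,"rx":0,"ry":0,"rz":0},{"x":0.3,"y":0,"z":0,"rx":0,"ry":0,"rz":0},{"x":0.5,"y":0,"z":0,"rx":0,"ry":0,"rz":0},{"x":0.5,"y":0,"z":0,"rx":0,"ry":0,"rz":0},{"x":0,"y":0,"z":0,"rx":0,"ry":0,"rz":0}]}}

```text
clock: 37.78
tool_pos: [0.4962, -0.2523, 0.0311]
orientation: [180.0, -0.1, 3.0]
force: [-0.3, 0.8, -0.9]
opening: 0.0
gripper_force: 0.0
```

Call:
{"name": "play_rows", "arguments": {"motion": [{"x":0.4,"y":0,"z":0,"rx":0,"ry":0,"rz":0},{"x":0.6,"y":0,"z":0,"rx":0,"ry":0,"rz":0},{"x":0.6,"y":0,"z":0,"rx":0,"ry":0,"rz":0},{"x":0.6,"y":0,"z":0,"rx":0,"ry":0,"rz":0},{"x":0.6,"y":0,"z":0,"rx":0,"ry":0,"rz":0},{"x":0.6,"y":0,"z":0,"rx":0,"ry":0,"rz":0},{"x":0.5,"y":0,"z":0,"rx":0,"ry":0,"rz":0},{"x":0.4,"y":0,"z":0,"rx":0,"ry":0,"rz":0},{"x":0.3,"y":0,"z":0,"rx":0,"ry":0,"rz":0},{"x":0.2,"y":0,"z":0,"rx":0,"ry":0,"rz":0},{"x":0.1,"y":0,"z":0,"rx":0,"ry":0,"rz":0},{"x":0,"y":0,"z":0,"rx":0,"ry":0,"rz":0}]}}

```text
clock: 39.28
tool_pos: [0.6171, -0.2462, 0.0312]
orientation: [180.0, -0.0, 2.9]
force: [1.0, -0.5, 1.0]
opening: 0.0006
gripper_force: 0.0
```

Call:
{"name": "play_rows", "arguments": {"motion": [{"x":0.15,"y":0,"z":0,"rx":0,"ry":0,"rz":0},{"x":0.12,"y":0,"z":0,"rx":0,"ry":0,"rz":0},{"x":0.08,"y":0,"z":0,"rx":0,"ry":0,"rz":0},{"x":0,"y":0,"z":0,"rx":0,"ry":0,"rz":0}]}}

```text
clock: 39.78
tool_pos: [0.6226, -0.2459, 0.031]
orientation: [-180.0, 0.3, 2.9]
force: [-10.1, -0.1, 7.9]
opening: 0.0004
gripper_force: 5.1
```

Call:
{"name": "play_rows", "arguments": {"motion": [{"x":-0.6,"y":0,"z":0,"rx":0,"ry":0,"rz":0},{"x":-1,"y":0,"z":-0.2,"rx":0,"ry":0,"rz":0},{"x":-1,"y":0,"z":-1,"rx":0,"ry":0,"rz":0},{"x":0,"y":0,"z":-1,"rx":0,"ry":0,"rz":1},{"x":0,"y":0,"z":-1,"rx":0,"ry":0,"rz":1},{"x":0,"y":0,"z":-1,"rx":0,"ry":0,"rz":1},{"x":0,"y":0,"z":0,"rx":0,"ry":0,"rz":1},{"x":0,"y":0,"z":0,"rx":0,"ry":0,"rz":1},{"x":0,"y":0,"z":0,"rx":0,"ry":0,"rz":1},{"x":0,"y":0,"z":0,"rx":0,"ry":0,"rz":1},{"x":0,"y":0,"z":0,"rx":0,"ry":0,"rz":1},{"x":0,"y":0,"z":0,"rx":0,"ry":0,"rz":1},{"x":0,"y":0,"z":0,"rx":0,"ry":0,"rz":1},{"x":0,"y":0,"z":0,"rx":0,"ry":0,"rz":1},{"x":0,"y":0,"z":0,"rx":0,"ry":0,"rz":1},{"x":0,"y":0,"z":0,"rx":0,"ry":0,"rz":1},{"x":0,"y":0,"z":0,"rx":0,"ry":0,"rz":1},{"x":0,"y":0,"z":0,"rx":0,"ry":0,"rz":1},{"x":0,"y":0,"z":0,"rx":0,"ry":0,"rz":1},{"x":0,"y":0,"z":0,"rx":0,"ry":0,"rz":0}]}}

```text
clock: 42.28
tool_pos: [0.5607, -0.2489, 0.1362]
orientation: [-180.0, -0.0, -61.0]
force: [-0.2, -0.2, 0.1]
opening: 0.0002
gripper_force: 0.0
```

Call:
{"name": "play_rows", "arguments": {"motion": [{"x":0,"y":0,"z":0,"rx":0,"ry":0,"rz":1},{"x":0,"y":0,"z":0,"rx":0,"ry":0,"rz":1},{"x":0,"y":0,"z":0,"rx":0,"ry":0,"rz":1},{"x":0,"y":0,"z":0,"rx":0,"ry":0,"rz":1},{"x":0,"y":0,"z":0,"rx":0,"ry":0,"rz":1},{"x":0,"y":0,"z":0,"rx":0,"ry":0,"rz":1},{"x":0,"y":0,"z":0,"rx":0,"ry":0,"rz":0}], "fingers": -0.08}}

```text
clock: 43.15
tool_pos: [0.5607, -0.249, 0.1361]
orientation: [-180.0, -0.0, -85.0]
force: [-0.1, 0.6, 0.6]
opening: 0.0403
gripper_force: 0.0
```

Call:
{"name": "play_rows", "arguments": {"motion": [{"x":-0.5,"y":0.5,"z":0,"rx":0,"ry":0,"rz":0.2},{"x":-1,"y":0.9,"z":0,"rx":0,"ry":0,"rz":0},{"x":-1,"y":0.9,"z":0,"rx":0,"ry":0,"rz":0},{"x":-1,"y":0.9,"z":0,"rx":0,"ry":0,"rz":0},{"x":-1,"y":0.9,"z":0,"rx":0,"ry":0,"rz":0},{"x":-1,"y":0.9,"z":0,"rx":0,"ry":0,"rz":0},{"x":-1,"y":0.7,"z":0,"rx":0,"ry":0,"rz":0},{"x":-0.97,"y":0.34,"z":0,"rx":0,"ry":0,"rz":0},{"x":0,"y":0,"z":0.5,"rx":0,"ry":0,"rz":0},{"x":0,"y":0,"z":1,"rx":0,"ry":0,"rz":0},{"x":0,"y":0,"z":0.5,"rx":0,"ry":0,"rz":0},{"x":0,"y":0,"z":0,"rx":0,"ry":0,"rz":0}]}}

```text
clock: 44.65
tool_pos: [0.3958, -0.0743, 0.0852]
orientation: [179.9, -0.0, -85.8]
force: [0.4, -0.9, 0.2]
opening: 0.0403
gripper_force: 0.0
```

Call:
{"name": "play_rows", "arguments": {"motion": [{"x":0.03,"y":0.02,"z":0.8,"rx":0,"ry":0,"rz":0},{"x":0,"y":0,"z":1,"rx":0,"ry":0,"rz":0},{"x":0,"y":0,"z":0.6,"rx":0,"ry":0,"rz":0},{"x":0,"y":0,"z":0.34,"rx":0,"ry":0,"rz":0},{"x":0,"y":0,"z":0.1,"rx":0,"ry":0,"rz":0},{"x":0,"y":0,"z":0,"rx":0,"ry":0,"rz":0},{"x":0,"y":0,"z":0,"rx":0,"ry":0,"rz":0}]}}

```text
clock: 45.52
tool_pos: [0.3964, -0.0745, 0.0156]
orientation: [-179.9, 0.0, -85.8]
force: [0.0, 0.5, -0.3]
opening: 0.0403
gripper_force: 0.0
```

Call:
{"name": "play_rows", "arguments": {"motion": [{"x":0,"y":0,"z":0,"rx":0,"ry":0,"rz":0},{"x":0,"y":0,"z":0,"rx":0,"ry":0,"rz":0},{"x":0,"y":0,"z":0,"rx":0,"ry":0,"rz":0}], "fingers": -1}}

```text
clock: 45.9
tool_pos: [0.396, -0.0746, 0.0152]
orientation: [-180.0, 0.0, -85.8]
force: [-0.5, 0.3, 3.3]
opening: 0.0237
gripper_force: 30.0
```

Call:
{"name": "play_rows", "arguments": {"motion": [{"x":0,"y":0,"z":-0.8,"rx":0,"ry":0,"rz":0},{"x":0,"y":0,"z":-1,"rx":0,"ry":0,"rz":0},{"x":0,"y":0,"z":-1,"rx":0,"ry":0,"rz":0},{"x":0.76,"y":0,"z":-0.8,"rx":0,"ry":0,"rz":0},{"x":1,"y":-0.2,"z":0,"rx":0,"ry":0,"rz":0},{"x":1,"y":-0.5,"z":0,"rx":0,"ry":0,"rz":0},{"x":1,"y":-0.6,"z":0,"rx":0,"ry":0,"rz":0},{"x":1,"y":-0.6,"z":0,"rx":0,"ry":0,"rz":0},{"x":1,"y":-0.6,"z":0,"rx":0,"ry":0,"rz":0},{"x":1,"y":-0.6,"z":0,"rx":0,"ry":0,"rz":0},{"x":1,"y":-0.5,"z":0,"rx":0,"ry":0,"rz":0},{"x":1,"y":-0.3,"z":0,"rx":0,"ry":0,"rz":0},{"x":0.7,"y":-0.07,"z":0,"rx":0,"ry":0,"rz":0},{"x":0.3,"y":0,"z":0.3,"rx":0,"ry":0,"rz":0},{"x":0,"y":0,"z":1,"rx":0,"ry":0,"rz":0},{"x":0,"y":0,"z":1,"rx":0,"ry":0,"rz":0},{"x":0,"y":0,"z":0.6,"rx":0,"ry":0,"rz":0},{"x":0,"y":0,"z":0.3,"rx":0,"ry":0,"rz":0},{"x":0,"y":0,"z":0.2,"rx":0,"ry":0,"rz":0},{"x":0,"y":0,"z":0,"rx":0,"ry":0,"rz":0}]}}

```text
clock: 48.4
tool_pos: [0.5127, -0.3108, 0.0203]
orientation: [-180.0, -0.0, -85.8]
force: [1.6, -0.1, -0.2]
opening: 0.0231
gripper_force: 30.0
```

Call:
{"name": "play_rows", "arguments": {"motion": [{"x":0,"y":0,"z":0,"rx":0,"ry":0,"rz":0},{"x":0,"y":0,"z":0,"rx":0,"ry":0,"rz":0}]}}

```text
clock: 48.65
tool_pos: [0.5129, -0.3109, 0.0206]
orientation: [-180.0, -0.0, -85.8]
force: [1.1, 0.6, -0.9]
opening: 0.0238
gripper_force: 30.0
```

Call:
{"name": "play_rows", "arguments": {"motion": [{"x":0,"y":0,"z":0.2,"rx":0,"ry":0,"rz":0},{"x":0,"y":0,"z":0.1,"rx":0,"ry":0,"rz":0},{"x":0,"y":0,"z":0,"rx":0,"ry":0,"rz":0}]}}

```text
clock: 49.02
tool_pos: [0.5125, -0.3107, 0.0134]
orientation: [180.0, -0.0, -85.8]
force: [-3.2, 3.1, 10.2]
opening: 0.0236
gripper_force: 30.0
```

Call:
{"name": "play_rows", "arguments": {"motion": [{"x":0,"y":0,"z":-0.04,"rx":0,"ry":0,"rz":0},{"x":0,"y":0,"z":0,"rx":0,"ry":0,"rz":0},{"x":0,"y":0,"z":-0.5,"rx":0,"ry":0,"rz":0},{"x":0,"y":0,"z":-1,"rx":0,"ry":0,"rz":0},{"x":0,"y":0,"z":-1,"rx":0,"ry":0,"rz":0},{"x":-0.4,"y":0,"z":-1,"rx":0,"ry":0,"rz":0},{"x":-1,"y":-0.07,"z":-0.5,"rx":0,"ry":0,"rz":0},{"x":-1,"y":-0.1,"z":0,"rx":0,"ry":0,"rz":0},{"x":-1,"y":-0.1,"z":0,"rx":0,"ry":0,"rz":0},{"x":-1,"y":-0.1,"z":0,"rx":0,"ry":0,"rz":0},{"x":-1,"y":-0.1,"z":0,"rx":0,"ry":0,"rz":0},{"x":-1,"y":-0.1,"z":0,"rx":0,"ry":0,"rz":0},{"x":-1,"y":0,"z":0,"rx":0,"ry":0,"rz":0},{"x":-1,"y":0,"z":0,"rx":0,"ry":0,"rz":0},{"x":-1,"y":0,"z":0,"rx":0,"ry":0,"rz":1},{"x":0,"y":0,"z":0,"rx":0,"ry":0,"rz":0},{"x":0,"y":0,"z":0,"rx":0,"ry":0,"rz":0}], "fingers": -0.08}}

```text
clock: 51.15
tool_pos: [0.51, -0.0755, 0.114]
orientation: [-180.0, 0.0, -89.8]
force: [-1.0, -0.2, -0.0]
opening: 0.0405
gripper_force: 0.0
```

```bash
cat > cmp.py <<'E'
# subpixel centroid of colour masks in boxes, start vs now
from h import *
import sys
n=sys.argv[1];out={}
boxes={"wax":{"scene":(375,205,405,245),"side":(270,228,296,266)}}
def green(a):
    a=a.astype(int);return (a[...,1]>a[...,0]+15)&(a[...,1]>a[...,2]+15)
for c in("scene","side"):
    im=cams.snapshot(c);cv2.imwrite(f"pics/{n}_{c}.png",im);ref=cv2.imread(f"pics/{c}0.png")
    u0,v0,u1,v1=boxes["wax"][c]
    for t,a in(("ref",ref),("now",im)):
        v,u=np.nonzero(green(a[v0:v1,u0:u1]));print(c,t,len(u),u.min()+u0,u.max()+u0,v.min()+v0,v.max()+v0,round(u.mean()+u0,2),round(v.mean()+v0,2))
o=ctrl.get_obs();print(o["tool_pos"],o["orientation"])
# d(px)/d(mm)
for c in("scene","side"):
    C=cal(c);p=np.array([.5125,-.311,.03]);print(c,((proj(C,p+[.001,0,0])-proj(C,p))).round(3),((proj(C,p+[0,.001,0])-proj(C,p))).round(3))
E
python3 cmp.py c1
```

```text
scene ref 147 382 396 212 239 388.78 220.4
scene now 21 386 396 212 216 391.38 213.71
side ref 372 274 291 232 261 283.37 246.41
side now 353 275 291 232 261 283.66 246.17
[ 0.50984332 -0.07589674  0.11377654] [-1.79987775e+02  7.86783517e-05 -8.98533921e+01]
scene [[-0.436 -0.168]] [[-0.209  0.265]]
side [[ 0.518 -0.101]] [[-0.129 -0.324]]
```

Call:
{"name": "play_rows", "arguments": {"motion": [{"x":-0.02,"y":0.02,"z":0.7,"rx":0,"ry":0,"rz":0},{"x":0,"y":0,"z":1,"rx":0,"ry":0,"rz":0},{"x":0,"y":0,"z":0.7,"rx":0,"ry":0,"rz":0},{"x":0,"y":0,"z":0.34,"rx":0,"ry":0,"rz":0},{"x":0,"y":0,"z":0.14,"rx":0,"ry":0,"rz":0},{"x":0,"y":0,"z":0,"rx":0,"ry":0,"rz":0},{"x":0,"y":0,"z":0,"rx":0,"ry":0,"rz":0}]}}

```text
clock: 52.12
tool_pos: [0.5097, -0.0748, 0.0422]
orientation: [-179.9, 0.0, -89.8]
force: [0.5, 0.2, -0.4]
opening: 0.0403
gripper_force: 0.0
```

Call:
{"name": "play_rows", "arguments": {"motion": [{"x":0,"y":0,"z":0,"rx":0,"ry":0,"rz":0},{"x":0,"y":0,"z":0,"rx":0,"ry":0,"rz":0},{"x":0,"y":0,"z":0,"rx":0,"ry":0,"rz":0}], "fingers": -1}}

```text
clock: 52.5
tool_pos: [0.5093, -0.0748, 0.0418]
orientation: [-180.0, 0.0, -89.8]
force: [-1.2, 0.0, 2.5]
opening: 0.025
gripper_force: 30.0
```

Call:
{"name": "play_rows", "arguments": {"motion": [{"x":0,"y":0,"z":-0.8,"rx":0,"ry":0,"rz":0},{"x":0,"y":0,"z":-1,"rx":0,"ry":0,"rz":0},{"x":0.6,"y":0,"z":-1,"rx":0,"ry":0,"rz":0},{"x":1,"y":0.1,"z":0,"rx":0,"ry":0,"rz":0},{"x":1,"y":0,"z":0,"rx":0,"ry":0,"rz":0},{"x":1,"y":0,"z":0,"rx":0,"ry":0,"rz":0},{"x":1,"y":0,"z":0,"rx":0,"ry":0,"rz":0},{"x":1,"y":0,"z":0,"rx":0,"ry":0,"rz":0},{"x":0.9,"y":0,"z":0,"rx":0,"ry":0,"rz":0},{"x":0.41,"y":0,"z":0,"rx":0,"ry":0,"rz":0},{"x":0,"y":0,"z":0.4,"rx":0,"ry":0,"rz":0},{"x":0,"y":0,"z":0.9,"rx":0,"ry":0,"rz":0},{"x":0,"y":0,"z":0.8,"rx":0,"ry":0,"rz":0},{"x":0,"y":0,"z":0.4,"rx":0,"ry":0,"rz":0},{"x":0,"y":0,"z":0.24,"rx":0,"ry":0,"rz":0},{"x":0,"y":0,"z":0.1,"rx":0,"ry":0,"rz":0},{"x":0,"y":0,"z":0,"rx":0,"ry":0,"rz":0},{"x":0,"y":0,"z":0,"rx":0,"ry":0,"rz":0}]}}

```text
clock: 54.75
tool_pos: [0.5076, -0.2477, 0.0411]
orientation: [-179.9, -0.0, -89.9]
force: [1.5, 1.0, -1.0]
opening: 0.0244
gripper_force: 30.0
```

Call:
{"name": "play_rows", "arguments": {"motion": [{"x":0,"y":0.02,"z":0.04,"rx":0,"ry":0,"rz":0},{"x":0,"y":0,"z":0,"rx":0,"ry":0,"rz":0},{"x":0,"y":0,"z":0,"rx":0,"ry":0,"rz":0}]}}

```text
clock: 55.12
tool_pos: [0.507, -0.2477, 0.0399]
orientation: [-180.0, -0.0, -89.8]
force: [-0.4, -0.4, 2.8]
opening: 0.025
gripper_force: 30.0
```

Call:
{"name": "play_rows", "arguments": {"motion": [{"x":0,"y":0,"z":0,"rx":0,"ry":0,"rz":0},{"x":0,"y":0,"z":0,"rx":0,"ry":0,"rz":0},{"x":0,"y":0,"z":-0.5,"rx":0,"ry":0,"rz":0},{"x":0,"y":0,"z":-1,"rx":0,"ry":0,"rz":0},{"x":0,"y":0,"z":-1,"rx":0,"ry":0,"rz":0},{"x":0,"y":0,"z":-1,"rx":0,"ry":0,"rz":0},{"x":-0.5,"y":-0.2,"z":-0.5,"rx":0,"ry":0,"rz":0},{"x":-1,"y":-0.5,"z":0,"rx":0,"ry":0,"rz":0},{"x":-1,"y":-0.5,"z":0,"rx":0,"ry":0,"rz":0},{"x":-1,"y":-0.6,"z":0,"rx":0,"ry":0,"rz":0},{"x":-1,"y":-0.6,"z":0,"rx":0,"ry":0,"rz":0},{"x":-1,"y":-0.6,"z":0,"rx":0,"ry":0,"rz":0},{"x":-1,"y":-0.5,"z":0,"rx":0,"ry":0,"rz":0},{"x":-0.41,"y":-0.2,"z":0,"rx":0,"ry":0,"rz":0},{"x":0,"y":0,"z":0,"rx":0,"ry":0,"rz":0},{"x":0,"y":0,"z":0,"rx":0,"ry":0,"rz":0}], "fingers": 0.1}}

```text
clock: 57.12
tool_pos: [0.5983, -0.0751, 0.1395]
orientation: [180.0, -0.0, -89.9]
force: [0.4, -0.3, -0.4]
opening: 0.048
gripper_force: 0.0
```

```bash
python3 cmp.py c2
python3 - <<'E'
from h import *
# maroon cap
boxes={"scene":(368,216,392,242),"side":(262,200,284,224)}
for c,(u0,v0,u1,v1) in boxes.items():
    for t,f in(("ref",f"pics/{c}0.png"),("now",f"pics/c2_{c}.png")):
        a=cv2.imread(f)[v0:v1,u0:u1].astype(int);m=(a[...,2]>a[...,1]*1.55)&(a[...,0]>a[...,1]*.9)
        v,u=np.nonzero(m);print(c,t,len(u),(u.min()+u0,u.max()+u0,v.min()+v0,v.max()+v0,round(u.mean()+u0,2),round(v.mean()+v0,2)) if len(u) else "")
E
```

```text
scene ref 147 382 396 212 239 388.78 220.4
scene now 141 382 395 212 239 388.48 219.96
side ref 372 274 291 232 261 283.37 246.41
side now 360 274 292 232 261 283.55 245.98
[ 0.5983727  -0.07530045  0.13963358] [ 1.79994325e+02  2.40108536e-03 -8.99035867e+01]
scene [[-0.436 -0.168]] [[-0.209  0.265]]
side [[ 0.518 -0.101]] [[-0.129 -0.324]]
scene ref 89 (np.int64(374), np.int64(385), np.int64(221), np.int64(237), np.float64(379.19), np.float64(225.63))
scene now 94 (np.int64(373), np.int64(384), np.int64(221), np.int64(237), np.float64(378.78), np.float64(225.74))
side ref 205 (np.int64(262), np.int64(278), np.int64(202), np.int64(221), np.float64(271.13), np.float64(212.21))
side now 200 (np.int64(265), np.int64(278), np.int64(204), np.int64(221), np.float64(271.52), np.float64(212.26))
```

Call:
{"name": "play_rows", "arguments": {"motion": [{"x":0,"y":-0.04,"z":0.7,"rx":0,"ry":0,"rz":0},{"x":0,"y":0,"z":1,"rx":0,"ry":0,"rz":0},{"x":0,"y":0,"z":1,"rx":0,"ry":0,"rz":0},{"x":0,"y":0,"z":0.7,"rx":0,"ry":0,"rz":0},{"x":0,"y":0,"z":0.3,"rx":0,"ry":0,"rz":0},{"x":0,"y":0,"z":0.14,"rx":0,"ry":0,"rz":0},{"x":0,"y":0,"z":0,"rx":0,"ry":0,"rz":0},{"x":0,"y":0,"z":0,"rx":0,"ry":0,"rz":0}]}}

```text
clock: 58.22
tool_pos: [0.6003, -0.0746, 0.0443]
orientation: [-179.9, 0.0, -89.8]
force: [-0.8, -0.6, 0.8]
opening: 0.0485
gripper_force: 0.0
```

Call:
{"name": "play_rows", "arguments": {"motion": [{"x":0,"y":0,"z":0,"rx":0,"ry":0,"rz":0},{"x":0,"y":0,"z":0,"rx":0,"ry":0,"rz":0},{"x":0,"y":0,"z":0,"rx":0,"ry":0,"rz":0}], "fingers": -1}}

```text
clock: 58.6
tool_pos: [0.5999, -0.0747, 0.0438]
orientation: [-180.0, -0.0, -89.8]
force: [-0.9, 0.6, 1.0]
opening: 0.0315
gripper_force: 30.0
```

Call:
{"name": "play_rows", "arguments": {"motion": [{"x":0,"y":0,"z":-0.8,"rx":0,"ry":0,"rz":0},{"x":0,"y":0,"z":-1,"rx":0,"ry":0,"rz":0},{"x":0,"y":0.4,"z":-1,"rx":0,"ry":0,"rz":0},{"x":0.6,"y":0.8,"z":-0.2,"rx":0,"ry":0,"rz":0},{"x":1,"y":0.8,"z":0,"rx":0,"ry":0,"rz":0},{"x":1,"y":0.8,"z":0,"rx":0,"ry":0,"rz":0},{"x":1,"y":0.6,"z":0,"rx":0,"ry":0,"rz":0},{"x":0.8,"y":0.25,"z":0,"rx":0,"ry":0,"rz":0},{"x":0.42,"y":0,"z":0,"rx":0,"ry":0,"rz":0},{"x":0,"y":0,"z":0.4,"rx":0,"ry":0,"rz":0},{"x":0,"y":0,"z":0.9,"rx":0,"ry":0,"rz":0},{"x":0,"y":0,"z":0.9,"rx":0,"ry":0,"rz":0},{"x":0,"y":0,"z":0.5,"rx":0,"ry":0,"rz":0},{"x":0,"y":0,"z":0.24,"rx":0,"ry":0,"rz":0},{"x":0,"y":0,"z":0.1,"rx":0,"ry":0,"rz":0},{"x":0,"y":0,"z":0,"rx":0,"ry":0,"rz":0},{"x":0,"y":0,"z":0,"rx":0,"ry":0,"rz":0}]}}

```text
clock: 60.72
tool_pos: [0.5093, -0.1954, 0.0432]
orientation: [-179.9, -0.0, -89.9]
force: [-0.9, -0.6, 0.4]
opening: 0.0316
gripper_force: 30.0
```

Call:
{"name": "play_rows", "arguments": {"motion": [{"x":0,"y":0.02,"z":0.06,"rx":0,"ry":0,"rz":0},{"x":0,"y":0,"z":0,"rx":0,"ry":0,"rz":0},{"x":0,"y":0,"z":0,"rx":0,"ry":0,"rz":0}]}}

```text
clock: 61.1
tool_pos: [0.5089, -0.1955, 0.0419]
orientation: [-179.9, -0.0, -89.8]
force: [-1.5, 0.9, 5.5]
opening: 0.0316
gripper_force: 30.0
```

Call:
{"name": "play_rows", "arguments": {"motion": [{"x":0,"y":0,"z":0,"rx":0,"ry":0,"rz":0},{"x":0,"y":0,"z":0,"rx":0,"ry":0,"rz":0},{"x":0,"y":0,"z":-0.5,"rx":0,"ry":0,"rz":0},{"x":0,"y":0,"z":-1,"rx":0,"ry":0,"rz":0},{"x":0,"y":0,"z":-1,"rx":0,"ry":0,"rz":0},{"x":0,"y":0,"z":-1,"rx":0,"ry":0,"rz":0},{"x":0,"y":0,"z":-1,"rx":0,"ry":0,"rz":0},{"x":0,"y":0,"z":-1,"rx":0,"ry":0,"rz":0},{"x":-1,"y":0,"z":-1,"rx":0,"ry":0,"rz":0},{"x":-1,"y":0,"z":-1,"rx":0,"ry":0,"rz":0},{"x":-1,"y":0,"z":-1,"rx":0,"ry":0,"rz":0},{"x":-1,"y":0,"z":0,"rx":0,"ry":0,"rz":0},{"x":-1,"y":0,"z":0,"rx":0,"ry":0,"rz":0},{"x":-1,"y":0,"z":0,"rx":0,"ry":0,"rz":0},{"x":0,"y":0,"z":0,"rx":0,"ry":0,"rz":0}], "fingers": 0.14}}

```text
clock: 62.98
tool_pos: [0.5079, -0.0443, 0.2544]
orientation: [-179.9, 0.0, -89.7]
force: [0.2, -0.8, 0.9]
opening: 0.0499
gripper_force: 0.0
```

```bash
python3 cmp.py c3
python3 - <<'E'
from h import *
D,S=cal("side"),cal("scene")
# patch matching start vs now (brightness-normalised), dropper & maroon
B={"drop":{"scene":(352,228,374,275),"side":(257,182,277,226)},"maroon":{"scene":(370,217,390,238),"side":(264,202,280,224)}}
for k in B:
  for c,(u0,v0,u1,v1) in B[k].items():
    a=cv2.imread(f"pics/{c}0.png");b=cv2.imread(f"pics/c3_{c}.png")
    a,b=[cv2.resize(x[v0-8:v1+8,u0-8:u1+8],None,fx=4,fy=4,interpolation=cv2.INTER_CUBIC) for x in(a,b)]
    t=a[32:-32,32:-32];r=cv2.matchTemplate(b,t,cv2.TM_CCOEFF_NORMED);_,m,_,l=cv2.minMaxLoc(r)
    print(k,c,round(m,3),"shift px",(l[0]-32)/4,(l[1]-32)/4)
# drawer: handle brass mask in side, expected bar position when home
h=cv2.imread("pics/c3_side.png")
yaw=np.radians(3);x=np.array([np.cos(yaw),np.sin(yaw),0]);h0=np.array([.5632,-.248,.041])
print("bar mid expected px, home:",proj(D,h0+.075*x).round(1),"ajar",proj(D,h0).round(1))
hsv=cv2.cvtColor(h,cv2.COLOR_BGR2HSV).astype(int);m=(abs(hsv[...,0]-23)<5)&(hsv[...,1]>150)&(hsv[...,2]>90);m[:170]=0;m[230:]=0;m[:,:280]=0;m[:,390:]=0
v,u=np.nonzero(m);print("brass",len(u),u.min(),u.max(),v.min(),v.max()) if len(u) else print("none")
E
```

```text
scene ref 147 382 396 212 239 388.78 220.4
scene now 156 382 396 212 239 388.4 220.9
side ref 372 274 291 232 261 283.37 246.41
side now 360 274 291 232 261 283.52 245.99
[ 0.50790981 -0.04537576  0.25414949] [-1.79966127e+02  2.94441531e-03 -8.98067009e+01]
scene [[-0.436 -0.168]] [[-0.209  0.265]]
side [[ 0.518 -0.101]] [[-0.129 -0.324]]
drop scene 0.944 shift px 0.0 -0.25
drop side 0.873 shift px 0.25 0.0
maroon scene 0.991 shift px -0.25 -0.25
maroon side 0.89 shift px 0.25 -0.25
bar mid expected px, home: [[335.  207.2]] ajar [[300.  214.8]]
brass 33 337 358 192 215
```

```bash
python3 -c "
from plant import workorder
print(workorder.close_job())"
```

```text
the job is handed in; nothing more can be done
None
```

The job is handed in at about 63 s on the clock: the hand-piece lies in its rest, the drawer was pushed home against its stop, and the two bottles and the wax stand upright about 1 mm or less from where they started, by comparing camera images with the start.

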